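# Tip the battery pack onto its charging plate and dock it

## Task

The battery pack is too wide to grip. Slide it gently over the worktop until its foot is square against the front edge of the low charging plate, then push it high on its back so that it tips over that edge and comes to lie on its contact side on the plate. Then push it along the plate against the end stop until the stiff connector bar is fully in, never pushing the pack harder than 20 N, leave it lying there straight on the plate, and leave the glassware alone.

Things in the scene. Friction and masses are not known exactly. Their poses are not given: they have to be found in the camera images.
- pack_center (a point): Centre of the battery pack, a smooth grey plastic block; standing, it is 100 mm deep (x), 96 mm wide (y), 120 mm high (z); this point is 50, 48 and 60 mm from its faces. Mass 0.5 to 0.9 kg. Friction about 0.25: on the bare worktop it slides and does not tip, even when pushed near its top. Axes as pack
- pack: The same pack; origin at the centre of its underside. x points out of its contact side (two brass strips), which faces the plate at first; push on its plain back (-x). z points out of its top; lying as wanted, x points down, z to the end stop. Foot on the edge, 3 to 9 N near the top tips it; rubbery fingers stick to its back and jam unless they rise with it in an arc about its foot. Past 40 degrees it falls by itself
- dock: Charging plate: fixed aluminium slab 14 mm high, 215 mm long, 150 mm wide. Origin at the middle of its front edge at worktop height; x runs from that edge along the plate to the end stop (the way the pack goes), y to its left, z up. The pack stands 25 to 65 mm in front of the edge, within 10 mm of the middle line, turned at most 0.15 rad
- dock_top (a point): Point on the plate's top, on its middle line, 80 mm from the front edge; axes as dock. Beyond it the end stop, a grey block 130 mm wide, 16 mm thick, rising 44 mm above the plate, is clamped across the plate; its face stands 160 to 185 mm from the front edge, not reported more closely: feel for it
- contact_bar (a joint): Black connector bar in the end stop's face, 80 mm wide, 12 to 32 mm above the plate. Sticks out 8 mm at 0; at 0.008 m it is flush with the face (fully in, hard end). Held by about 5 N of friction, stays where pushed. Pushing the lying pack alone takes 1 to 3 N, pack and bar together 6 to 9 N; at the hard end the force climbs steeply
- amber_jar: small amber bottle 43 mm wide, 111 mm high, standing about 35 to 55 mm clear of the right side of the plate; origin at the centre of its underside
- small_beaker: small glass beaker 47 mm wide, 56 mm high, standing about 20 to 35 mm clear of the left side of the plate; origin at the centre of its underside
- vial: sample vial 25 mm wide, 58 mm high, on the front strip of the worktop to the right; origin at the centre of its underside
- petri: flat glass dish 58 mm wide, 14 mm high, on the front strip of the worktop to the right; origin at the centre of its underside
Things that resemble listed ones, but are neither listed nor needed, are in the scene too. Leave any pink look-alike of the pack alone.

How it is judged:
On the way, in this order (a step that is already met when the one before it is completed fails the run):
1. the pack, upright, stands with its foot square against the front edge of the plate (x of pack_center in the frame of dock above -0.0555 m and angle between pack's own z axis and vertical below 0.15 rad and angle between the x axis of pack and the x axis of dock, either way round below 0.08 rad), for 0.1 s.
2. the pack lies at rest on its contact side on the plate, the connector bar still out (angle between pack's own x axis and vertical above 2.95 rad and y of pack_center in the frame of dock between -0.02 and 0.02 m and angle between the z axis of pack and the x axis of dock, either way round below 0.15 rad and height (world z) of pack_center below 0.072 m and value of joint contact_bar below 0.003 m and linear speed of pack below 0.03 m/s), for 0.1 s.
3. the pack has pushed the connector bar fully in (angle between pack's own x axis and vertical above 2.95 rad and y of pack_center in the frame of dock between -0.02 and 0.02 m and angle between the z axis of pack and the x axis of dock, either way round below 0.15 rad and height (world z) of pack_center below 0.072 m and value of joint contact_bar above 0.0065 m), for 0.1 s.
At the end, for the whole second after the job is handed in: The pack lies at rest on its contact side on the plate, its centre at least 95 mm in from the front edge and within 20 mm of the plate's middle line, straight within 0.15 rad, and the connector bar is pushed in at least 6.5 of its 8 mm (all of step 3 and x of pack_center in the frame of dock above 0.095 m and linear speed of pack below 0.01 m/s); the robot touches nothing.
It fails at once if the pack is pushed with more than 20 N (contact force between any of the fingers, the arm and pack above 20 N).
It fails at once if glassware is shifted by more than 15 mm (distance of any of amber_jar, small_beaker, vial, petri from where it was at the start of the episode above 0.015 m).
It also fails if it takes over 67 s, if anything falls off the work surface, if the arm or the gripper's body presses on something with over 40 N, if the wrist force passes 120 N, or if a joint passes its speed limit or range.

## Robot

A 6-joint arm with a two-finger parallel gripper is mounted at the origin on a cart in front of the work surface, level with it; the furniture and walls round the work are solid. World frame = base frame: x ahead of the robot, y to its left, z up, the work surface at z = 0. Lengths are in m, angles in rad, forces in N, time in s.
With the tool pointing down it reaches from about 0.325 to 0.875 m from the base axis. Payload 4.4 kg.
Tool frame: the origin (TCP) lies midway between the tips of the shut fingers; the grasp point (between the pads) lies arm.tcp_to_grasp behind it (arm.tcp_to_grasp is the distance from the TCP to the grasp point, in m); z points along the fingers, y is the direction in which the jaws open and shut (so a half turn about z gives the same grasp; the last joint's range is limited). The gripper opens to 85 mm and grips with 20 to 120 N. Pads are 22 mm wide; open, the fingers measure 114 mm over their backs; the gripper's body (76 mm by 85 mm) begins 54 mm behind the grasp point. The pads swing forward as they close: fully open they stand 13 mm farther back than shut.
Start: joints at [-0.15, 0.207, 1.542, -0, 1.393, -0.15], TCP at [0.575, -0, 0.231] pointing down, gripper open.
Joint ranges: [-2.73, 2.73], [-0.86, 2.22], [0.23, 2.46], [-1.11, 4.25], [0.08, 2.63], [-2.82, 2.82]. Speed limits (rad/s): [2.79, 2.79, 3.14, 3.14, 3.14, 3.14].

## Interface

Orientations are given as a unit quaternion [w, x, y, z].
In Python, from workcell import arm, grab_frame, camera_model, job gives the robot as it stands.
- The arm moves only by the tool servo_tool, never from a script. Its argument "targets" is a list of rows, each an object with "hand": the finger opening in m, from 0 to 0.0854; "translation": the shift along the tool's x, y, z in m, a list of three; "turn": the turn about the tool's z in rad. A call has 1 to 20 rows; each row is the pose to reach, as a shift and turn from the pose measured when the call began, along the tool's axes at that moment; what a row does not reach only later rows make up. A row lasts 1/10 s, in which the tool goes at most 50 mm and 8.59 degrees, less where a joint would pass 70% of its speed; a pose out of reach is approached as far as the arm can. A call with a gripper value outside its range is refused whole. The fingers move at their own pace and stop on an object; the grip force is fixed at half the most. Time passes only in rows, so rows that repeat a pose let the fingers close. It gives the time, the measured TCP pose, the force and the opening at its end, in the units of the state.
- arm.sense(): the state, without advancing time (a new reading comes with each control period).
- grab_frame(name): name is "scene" or "side" or "wrist"; returns the picture (384x512x3 uint8, red, green, blue); there is no depth.
- camera_model(name): a dict with "fovy" (degrees; the focal length in pixels is half the picture's height over the tangent of half this angle, whatever the lens; pixels are square), "cx", "cy" (the principal point, pixels), "T" (4x4, takes a point from camera to world coordinates). Camera axes: x right, y up, looking along -z (the intrinsics and any distortion apply to the point x, -y, -z); pixel columns grow to the right and rows downward; lengths in m; the calibration is good to about 2 mm. A picture is of the moment at which its call begins: read the wrist's pose just before it. camera_model takes no time and is no camera call; for the wrist camera it gives the pose at the moment of the call.
- job.close_job(): hands the job in, once; it reports no verdict.
The state is a dict: "t": time; "joint_pos": joint angles; "joint_velocities": joint speeds; "joint_torque": joint torques, N m; "tcp_pos": TCP position; "orientation": TCP orientation; "contact_force": force on the tool from outside, world axes, zero at the start; "torque": the same for the moment, N m; "opening": opening from 0.0 (shut) to 1.0 (fully open).
Only numpy, scipy, OpenCV 4.12 (cv2) and the standard library are available. Lean on these libraries where they do the work, as an engineer would, in place of code of your own. Each camera call takes 0.05 s, during which the arm holds its last target.

## Working session

There is one attempt and no reset: what is moved stays moved. The work goes in short steps, Python scripts to look and compute and a tool call to move; the robot and the scene stay as the last step left them, time stands still between calls to the robot, and variables do not carry over. Pictures are saved under pics/ and viewed, and the job is handed in when it is done.

Besides the shell and the picture viewer there is one more tool, called after "Call:" in YAML: its name, and indented under it one key for each argument. servo_tool: Moves the arm, as the interface text tells. Its arguments: {"type":"object","properties":{"targets":{"type":"array","items":{"type":"object","properties":{"hand":{"type":"number"},"translation":{"type":"array","items":{"type":"number"}},"turn":{"type":"number"}}}}},"required":["targets"]}

```bash
mkdir -p pics; ls; python3 - <<'E'
from workcell import arm, grab_frame, camera_model, job
import cv2,numpy as np
print(arm.sense()); print(arm.tcp_to_grasp)
for n in ("scene","side","wrist"):
    m=camera_model(n); print(n,{k:(np.round(v,4).tolist() if k=="T" else v) for k,v in m.items()})
    cv2.imwrite(f"pics/{n}0.png",cv2.cvtColor(grab_frame(n),cv2.COLOR_RGB2BGR))
E
```

```text
pics
{'t': 0.0, 'joint_pos': array([-1.50505300e-01,  2.07432976e-01,  1.54300895e+00,  2.32930810e-05,
        1.39349112e+00, -1.50509360e-01]), 'joint_velocities': array([ 0.00089653, -0.00235225,  0.00034726, -0.00108016, -0.00151548,
        0.00076036]), 'joint_torque': array([ 4.44781954e-04, -3.83034396e+01, -2.91594708e+01, -2.26178481e-04,
        1.06274080e-02,  5.83859855e-05]), 'tcp_pos': array([5.74221121e-01, 1.11083991e-04, 2.30092317e-01]), 'orientation': array([-9.48964391e-04,  7.07106324e-01,  7.07106270e-01, -6.84802427e-04]), 'contact_force': array([0.09251066, 0.93061882, 0.5990509 ]), 'torque': array([ 0.00282339,  0.01694867, -0.05778691]), 'opening': 0.9987371288296438}
0.0187
scene {'fovy': 44.31593773843153, 'cx': 249.80116802097626, 'cy': 192.31321810719743, 'T': [[-0.5739, 0.3853, -0.7227, -0.6536], [-0.8189, -0.2574, 0.513, 1.0523], [0.0116, 0.8862, 0.4632, 0.8509], [0.0, 0.0, 0.0, 1.0]]}
side {'fovy': 44.37153677555037, 'cx': 254.10057054612017, 'cy': 200.79422319403716, 'T': [[0.4649, 0.5806, -0.6684, -0.5708], [-0.8851, 0.2883, -0.3653, -0.3923], [-0.0194, 0.7614, 0.648, 1.1402], [0.0, 0.0, 0.0, 1.0]]}
wrist {'fovy': 60.80464222433976, 'cx': 253.50057731288226, 'cy': 191.96751519698924, 'T': [[1.0, -0.0012, 0.0012, 0.5749], [0.0007, 0.9448, 0.3278, 0.0852], [-0.0015, -0.3278, 0.9448, 0.3728], [0.0, 0.0, 0.0, 1.0]]}
```

View pics/scene0.png

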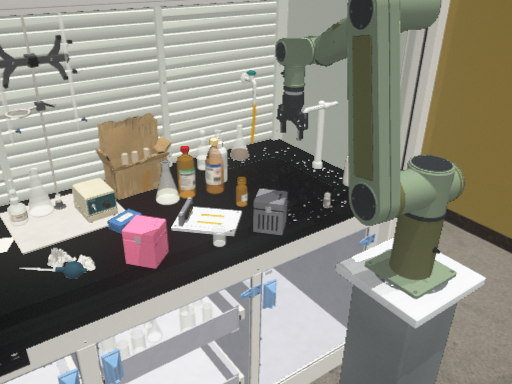

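View pics/side0.png

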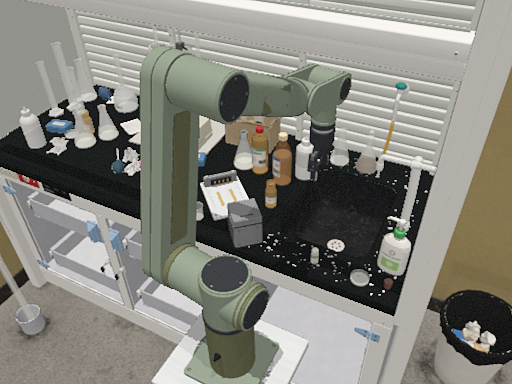

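View pics/wrist0.png

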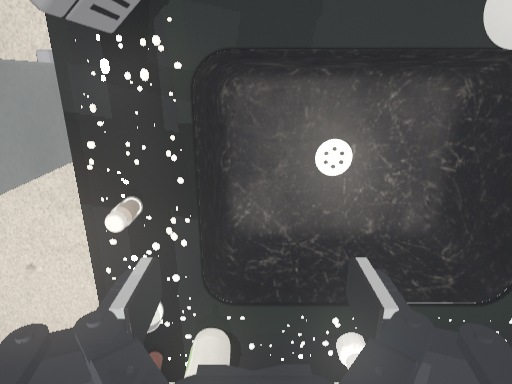

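```bash
python3 - <<'E'
import cv2
a=cv2.imread("pics/scene0.png")[160:270,160:360];cv2.imwrite("pics/sz0.png",cv2.resize(a,None,fx=4,fy=4,interpolation=cv2.INTER_CUBIC))
a=cv2.imread("pics/side0.png")[150:290,180:380];cv2.imwrite("pics/dz0.png",cv2.resize(a,None,fx=4,fy=4,interpolation=cv2.INTER_CUBIC))
E
```

```text
(no output)
```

View pics/sz0.png

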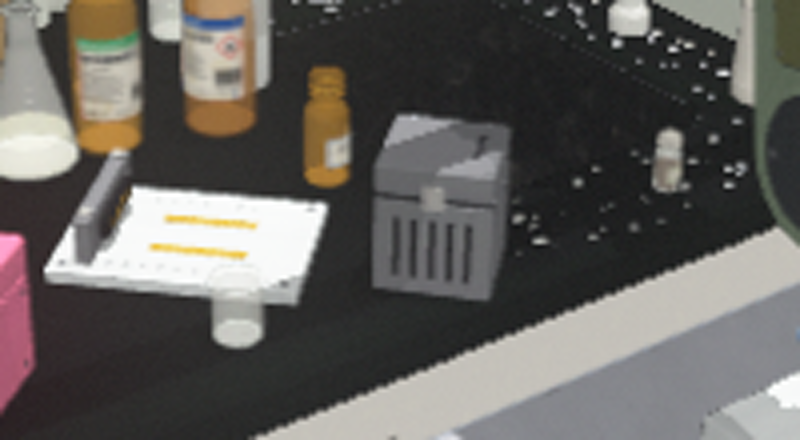

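View pics/dz0.png

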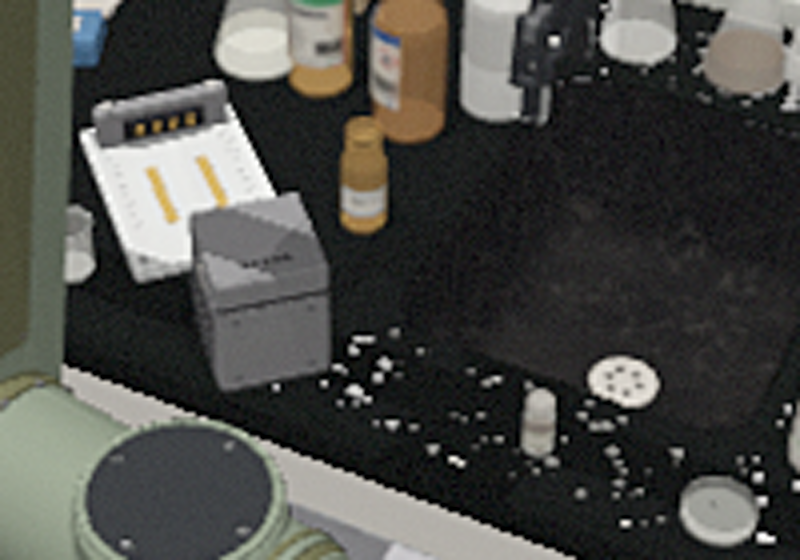

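```bash
cat > h.py <<'E'
import numpy as np, cv2
from scipy.optimize import least_squares
def proj(m,P,shape=(384,512)):
    P=np.atleast_2d(P); T=np.array(m["T"]); f=192/np.tan(np.radians(m["fovy"]/2))
    c=(P-T[:3,3])@T[:3,:3]
    return np.c_[m["cx"]+f*c[:,0]/-c[:,2], m["cy"]-f*c[:,1]/-c[:,2]]
def unproj(m,uv,z):
    T=np.array(m["T"]); f=192/np.tan(np.radians(m["fovy"]/2))
    uv=np.atleast_2d(uv); d=np.c_[(uv[:,0]-m["cx"])/f,-(uv[:,1]-m["cy"])/f,-np.ones(len(uv))]@T[:3,:3].T
    s=(z-T[2,3])/d[:,2]; return T[:3,3]+d*s[:,None]
def W(p,L):  # p=x,y,yaw
    c,s=np.cos(p[2]),np.sin(p[2]); L=np.atleast_2d(L)
    return np.c_[p[0]+c*L[:,0]-s*L[:,1],p[1]+s*L[:,0]+c*L[:,1],L[:,2]]
def fit(obs,p0):  # obs list of (model, uv, local)
    def r(p): return np.concatenate([(proj(m,W(p,l))-uv).ravel() for m,uv,l in obs])
    s=least_squares(r,p0); return s.x,s.fun
E
python3 - <<'E'
from h import *
from workcell import camera_model
S=camera_model("scene");D=camera_model("side")
s=lambda *a:np.array(a)/4+160-.375
d=lambda *a:np.array(a)/4+[180,150]-.375
ob=[(S,s((329,204),(298,291)),[[0,-.075,.014],[0,.075,.014]]),(S,s((45,280)),[[.215,.075,.014]]),
 (D,d((138,277)),[[0,.075,.014]])]
p,r=fit(ob,[.5,.4,1.3]);print("dock",p,r.round(1))
ob=[(S,s((372,288),(490,300),(393,116),(513,125)),[[.05,.048,0],[-.05,.048,0],[.05,-.048,.12],[-.05,-.048,.12]]),
(D,d((222,388),(330,365),(192,215),(300,195)),[[-.05,.048,0],[-.05,-.048,0],[.05,.048,.12],[.05,-.048,.12]])]
q,r=fit(ob,[.45,.3,1.3]);print("pack",q,r.round(1))
c,s_=np.cos(p[2]),np.sin(p[2]);dx=q[:2]-p[:2];print("pack in dock",c*dx[0]+s_*dx[1],-s_*dx[0]+c*dx[1],q[2]-p[2])
print("jar",unproj(S,s((327,180)),0),unproj(D,d((363,225)),0))
print("beaker",unproj(S,s((238,338)),0),"vial",unproj(S,s((667,185)),0))
E
```

```text
dock [0.49978572 0.2804048  0.85820347] [-1.  -0.4  1.4  0.4  0.5 -1.  -1.  -1. ]
pack [0.43225678 0.19472961 0.75423963] [ 0.3 -0.3  0.3  0.3  1.1 -1.7  0.1 -0.9 -0.1  0.9  0.4  0.8 -1.4 -1.7
 -0.7 -2. ]
pack in dock -0.10897805844946713 -0.004917185722556332 -0.1039638413027133
jar [[0.61052305 0.1925196  0.        ]] [[0.60631238 0.18322985 0.        ]]
beaker [[4.34216875e-01 3.98348194e-01 1.11022302e-16]] vial [[ 0.42724495 -0.06388039  0.        ]]
```

Call:
servo_tool:
  targets:
    - {"hand": 0.06, "translation": [0.0, 0.0, -0.04], "turn": 0.07}
    - {"hand": 0.06, "translation": [0.03, -0.013, -0.07], "turn": 0.14}
    - {"hand": 0.06, "translation": [0.06, -0.026, -0.1], "turn": 0.23}
    - {"hand": 0.06, "translation": [0.1, -0.043, -0.12], "turn": 0.33}
    - {"hand": 0.06, "translation": [0.14, -0.06, -0.12], "turn": 0.43}
    - {"hand": 0.06, "translation": [0.18, -0.078, -0.12], "turn": 0.53}
    - {"hand": 0.06, "translation": [0.21, -0.092, -0.12], "turn": 0.62}
    - {"hand": 0.06, "translation": [0.24, -0.105, -0.12], "turn": 0.712}
    - {"hand": 0.06, "translation": [0.24, -0.105, -0.12], "turn": 0.712}
    - {"hand": 0.06, "translation": [0.24, -0.105, -0.12], "turn": 0.712}
    - {"hand": 0.06, "translation": [0.24, -0.105, -0.12], "turn": 0.712}

```text
t: 1.25
tcp_pos: [0.4699, 0.2393, 0.3503]
orientation: [-0.0, 0.909, 0.416, -0.001]
contact_force: [-0.6, 0.6, 0.7]
opening: 0.705
```

```bash
python3 - <<'E'
from workcell import arm, grab_frame, camera_model
import cv2,numpy as np
m=camera_model("wrist");np.save("m1.npy",m,allow_pickle=True)
f=cv2.cvtColor(grab_frame("wrist"),cv2.COLOR_RGB2BGR)
cv2.imwrite("pics/wrist1r.png",f)
cv2.imwrite("pics/wrist1.png",cv2.resize(f,None,fx=1.5625,fy=1.5625,interpolation=cv2.INTER_CUBIC))
f=cv2.cvtColor(grab_frame("scene"),cv2.COLOR_RGB2BGR);cv2.imwrite("pics/scene1.png",f)
s=arm.sense();print(s["t"],s["tcp_pos"],s["orientation"],s["opening"],s["contact_force"])
E
```

```text
1.35 [0.47015891 0.23899612 0.35041644] [-3.69246748e-04  9.09519361e-01  4.15660342e-01 -9.35540016e-04] 0.7001103933395546 [-0.18214261  0.79089504  0.32326574]
```

View pics/wrist1.png

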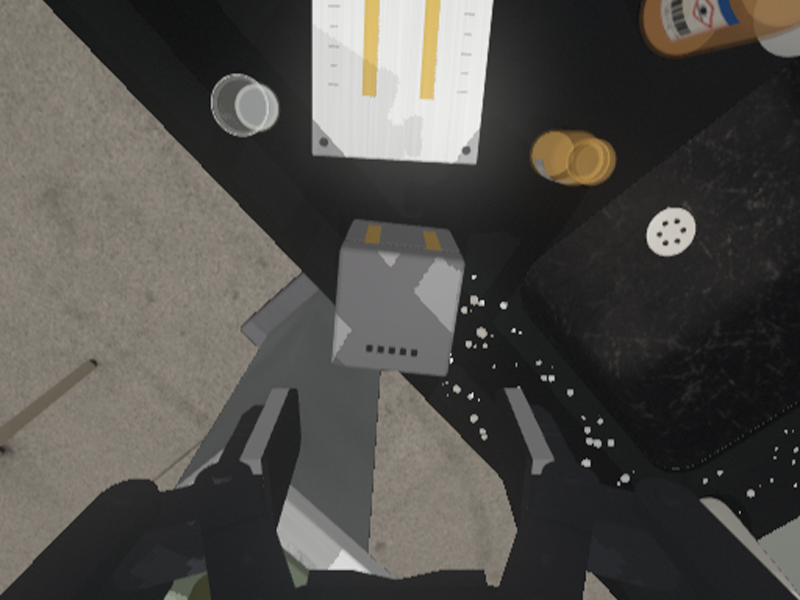

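```bash
python3 - <<'E'
from h import *
m=np.load("m1.npy",allow_pickle=True).item()
w=lambda *a:(np.array(a)+.5)/1.5625-.5
F=[[0,.075,.014],[0,-.075,.014]]
def rl(p):
    a=(proj(m,W(p,F))-w((313,155),(477,164))).ravel()
    # points on edges
    e=unproj(m,w((312,2),(493,2)),.014)
    c,s=np.cos(p[2]),np.sin(p[2]);y=-s*(e[:,0]-p[0])+c*(e[:,1]-p[1])
    return np.r_[a,(y-[.075,-.075])*700]
s=least_squares(rl,[.5,.28,.858]);p=s.x;print("dock",p,s.fun.round(2))
T=[[.05,.048,.12],[.05,-.048,.12],[-.05,-.048,.12],[-.05,.048,.12],[.05,.048,0],[.05,-.048,0]]
q,r=fit([(m,w((345,242),(465,262),(448,376),(332,362),(353,220),(449,232)),T)],[.43,.19,.75]);print("pack",q,r.round(1))
c,s_=np.cos(p[2]),np.sin(p[2]);dx=q[:2]-p[:2];print("pack in dock",c*dx[0]+s_*dx[1],-s_*dx[0]+c*dx[1],q[2]-p[2])
np.save("dock.npy",p)
def ind(P): d=np.array(P)[:2]-p[:2]; return c*d[0]+s_*d[1],-s_*d[0]+c*d[1]
print("tcp",ind([.4702,.239]), "jar",ind(unproj(m,w((590,160)),.1)[0]),"beaker",ind(unproj(m,w((253,104)),0.03)[0]))
E
```

```text
dock [0.50356744 0.28063552 0.80904029] [-0.58  0.14  0.43 -0.1  -0.29  0.45]
pack [0.43305611 0.19660591 0.73071984] [-2.4  1.6  2.2 -0.9 -0.6  1.6 -1.5  1.8  0.7 -2.3  2.1 -1.9]
pack in dock -0.10947237164258852 -0.006972897270970106 -0.07832044521673598
tcp (np.float64(-0.053158484283191844), np.float64(-0.00459103470336375)) jar (np.float64(0.01274427942966637), np.float64(-0.1445030055783898)) beaker (np.float64(0.04036944639859974), np.float64(0.12223151476449))
```

Call:
servo_tool:
  targets:
    - {"hand": 0.06, "translation": [-0.03, -0.001, 0.0], "turn": 0.02}
    - {"hand": 0.06, "translation": [-0.065, -0.003, 0.0], "turn": 0.049}
    - {"hand": 0.06, "translation": [-0.1, -0.004, 0.0], "turn": 0.049}
    - {"hand": 0.06, "translation": [-0.13, -0.005, 0.0], "turn": 0.049}
    - {"hand": 0.06, "translation": [-0.146, -0.006, 0.03], "turn": 0.049}
    - {"hand": 0.06, "translation": [-0.146, -0.006, 0.07], "turn": 0.049}
    - {"hand": 0.06, "translation": [-0.146, -0.006, 0.11], "turn": 0.049}
    - {"hand": 0.06, "translation": [-0.146, -0.006, 0.15], "turn": 0.049}
    - {"hand": 0.06, "translation": [-0.146, -0.006, 0.19], "turn": 0.049}
    - {"hand": 0.06, "translation": [-0.146, -0.006, 0.225], "turn": 0.049}
    - {"hand": 0.06, "translation": [-0.146, -0.006, 0.25], "turn": 0.049}
    - {"hand": 0.06, "translation": [-0.146, -0.006, 0.255], "turn": 0.049}
    - {"hand": 0.06, "translation": [-0.146, -0.006, 0.255], "turn": 0.049}
    - {"hand": 0.06, "translation": [-0.146, -0.006, 0.255], "turn": 0.049}

```text
t: 2.75
tcp_pos: [0.3712, 0.1323, 0.0971]
orientation: [0.0, 0.92, 0.393, 0.0]
contact_force: [-0.1, -0.4, 0.2]
opening: 0.704
```

```bash
cat > look.py <<'E'
import sys
from h import *
from workcell import arm, grab_frame, camera_model
n=sys.argv[1]
p=np.load("dock.npy");c,s_=np.cos(p[2]),np.sin(p[2])
s=arm.sense();d=s["tcp_pos"][:2]-p[:2];o=s["orientation"]
print(s["t"],"dock",(c*d[0]+s_*d[1]).round(4),(-s_*d[0]+c*d[1]).round(4),"z",s["tcp_pos"][2].round(4),"yaw",2*np.arctan2(o[2],o[1]),"op",s["opening"].round(3))
F=s["contact_force"];print("F dock",(c*F[0]+s_*F[1]).round(2),(-s_*F[0]+c*F[1]).round(2),F[2].round(2))
for k in sys.argv[2:]:
    m=camera_model(k);np.save(f"m_{k}{n}.npy",m,allow_pickle=True)
    f=cv2.cvtColor(grab_frame(k),cv2.COLOR_RGB2BGR);cv2.imwrite(f"pics/{k}{n}r.png",f)
    if k=="scene": f=cv2.resize(f[150:280,150:350],None,fx=4,fy=4,interpolation=cv2.INTER_CUBIC)
    elif k=="side": f=cv2.resize(f[150:290,180:380],None,fx=4,fy=4,interpolation=cv2.INTER_CUBIC)
    else: f=cv2.resize(f,None,fx=1.5625,fy=1.5625,interpolation=cv2.INTER_CUBIC)
    cv2.imwrite(f"pics/{k}{n}.png",f)
E
python3 look.py 2 wrist scene
```

```text
Traceback (most recent call last):
  File "look.py", line 7, in <module>
    print(s["t"],"dock",(c*d[0]+s_*d[1]).round(4),(-s_*d[0]+c*d[1]).round(4),"z",s["tcp_pos"][2].round(4),"yaw",2*np.arctan2(o[2],o[1]),"op",s["opening"].round(3))
                                                                                                                                             ^^^^^^^^^^^^^^^^^^
AttributeError: 'float' object has no attribute 'round'
```

```bash
sed -i 's/s\["opening"\].round(3)/round(s["opening"],3)/' look.py; python3 look.py 2 wrist scene
```

```text
2.75 dock -0.1987 -0.0065 z 0.0971 yaw 0.8076612557646743 op 0.704
F dock -0.36 -0.18 0.23
```

View pics/wrist2.png

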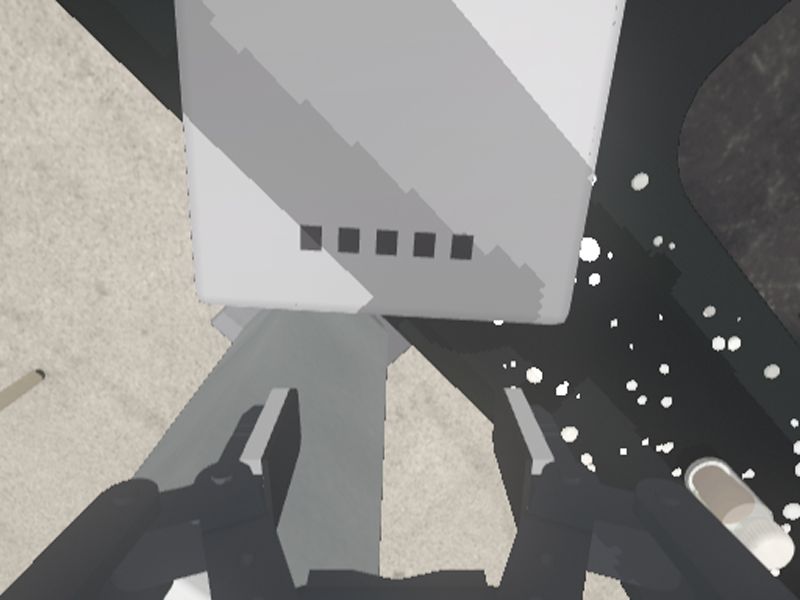

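View pics/scene2.png

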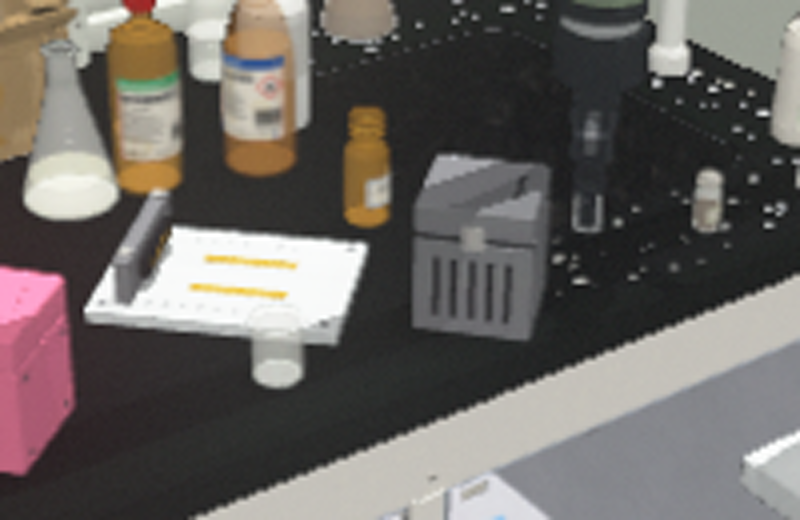

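Call:
servo_tool:
  targets:
    - {"hand": 0.06, "translation": [0.008, 0, 0], "turn": 0}
    - {"hand": 0.06, "translation": [0.016, 0, 0], "turn": 0}
    - {"hand": 0.06, "translation": [0.02, 0, 0], "turn": 0}
    - {"hand": 0.06, "translation": [0.022, 0, 0], "turn": 0}
    - {"hand": 0.06, "translation": [0.024, 0, 0], "turn": 0}
    - {"hand": 0.06, "translation": [0.026, 0, 0], "turn": 0}
    - {"hand": 0.06, "translation": [0.028, 0, 0], "turn": 0}
    - {"hand": 0.06, "translation": [0.03, 0, 0], "turn": 0}
    - {"hand": 0.06, "translation": [0.032, 0, 0], "turn": 0}
    - {"hand": 0.06, "translation": [0.034, 0, 0], "turn": 0}
    - {"hand": 0.06, "translation": [0.036, 0, 0], "turn": 0}
    - {"hand": 0.06, "translation": [0.038, 0, 0], "turn": 0}
    - {"hand": 0.06, "translation": [0.04, 0, 0], "turn": 0}

```text
t: 4.15
tcp_pos: [0.3988, 0.1616, 0.0973]
orientation: [0.0, 0.919, 0.393, 0.001]
contact_force: [-1.3, -1.9, -0.2]
opening: 0.704
```

```bash
python3 look.py 3 wrist
```

```text
4.15 dock -0.1584 -0.0064 z 0.0973 yaw 0.8082074580227016 op 0.704
F dock -2.27 -0.34 -0.24
```

View pics/wrist3.png

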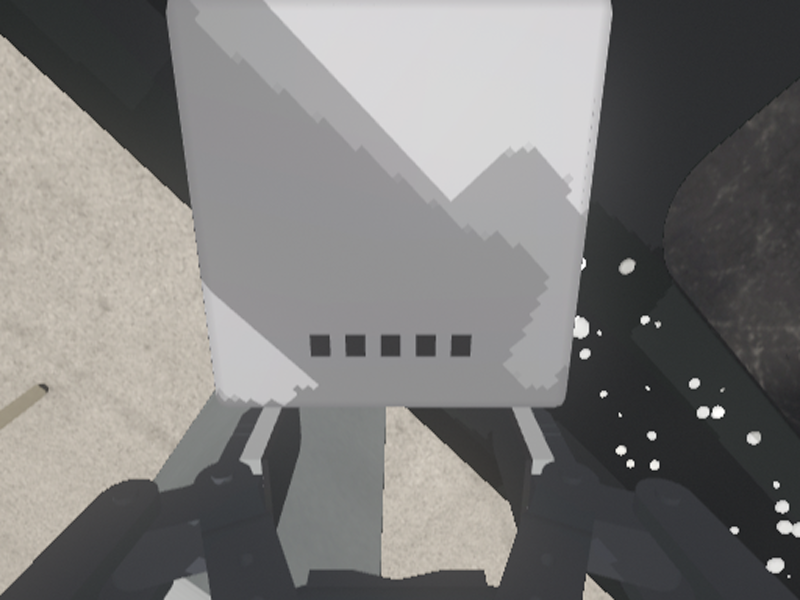

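Call:
servo_tool:
  targets:
    - {"hand": 0.06, "translation": [0.002, 0, 0], "turn": 0}
    - {"hand": 0.06, "translation": [0.004, 0, 0], "turn": 0}
    - {"hand": 0.06, "translation": [0.006, 0, 0], "turn": 0}
    - {"hand": 0.06, "translation": [0.008, 0, 0], "turn": 0}
    - {"hand": 0.06, "translation": [0.01, 0, 0], "turn": 0}
    - {"hand": 0.06, "translation": [0.012, 0, 0], "turn": 0}
    - {"hand": 0.06, "translation": [0.014, 0, 0], "turn": 0}
    - {"hand": 0.06, "translation": [0.016, 0, 0], "turn": 0}
    - {"hand": 0.06, "translation": [0.018, 0, 0], "turn": 0}
    - {"hand": 0.06, "translation": [0.02, 0, 0], "turn": 0}
    - {"hand": 0.06, "translation": [0.022, 0, 0], "turn": 0}
    - {"hand": 0.06, "translation": [0.024, 0, 0], "turn": 0}
    - {"hand": 0.06, "translation": [0.026, 0, 0], "turn": 0}
    - {"hand": 0.06, "translation": [0.028, 0, 0], "turn": 0}
    - {"hand": 0.06, "translation": [0.03, 0, 0], "turn": 0}
    - {"hand": 0.06, "translation": [0.032, 0, 0], "turn": 0}
    - {"hand": 0.06, "translation": [0.034, 0, 0], "turn": 0}
    - {"hand": 0.06, "translation": [0.036, 0, 0], "turn": 0}

```text
t: 6.0
tcp_pos: [0.4241, 0.188, 0.0975]
orientation: [0.0, 0.919, 0.393, 0.001]
contact_force: [-0.9, -2.5, -0.6]
opening: 0.705
```

```bash
python3 look.py 4 wrist scene
```

```text
6.0 dock -0.1218 -0.0064 z 0.0975 yaw 0.8081923920835024 op 0.705
F dock -2.44 -1.03 -0.55
```

View pics/scene4.png

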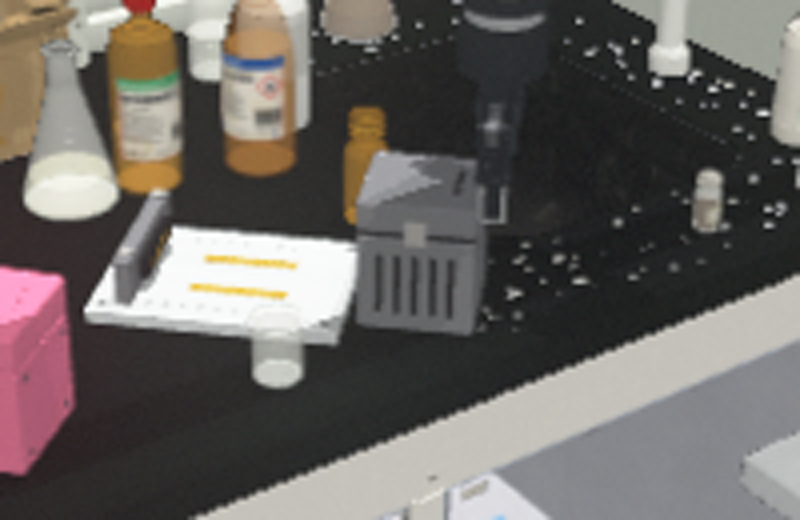

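View pics/wrist4.png

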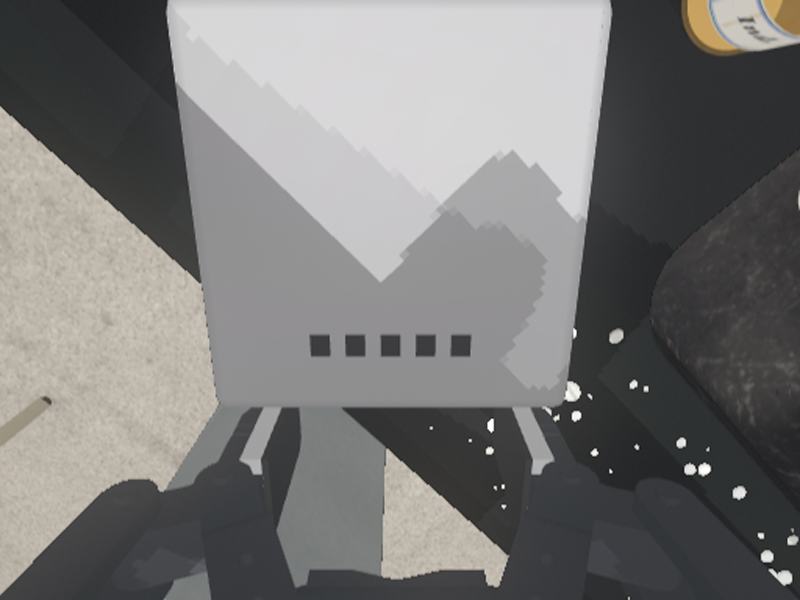

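Call:
servo_tool:
  targets:
    - {"hand": 0.06, "translation": [0.001, 0, 0], "turn": 0}
    - {"hand": 0.06, "translation": [0.002, 0, 0], "turn": 0}
    - {"hand": 0.06, "translation": [0.003, 0, 0], "turn": 0}
    - {"hand": 0.06, "translation": [0.004, 0, 0], "turn": 0}
    - {"hand": 0.06, "translation": [0.005, 0, 0], "turn": 0}
    - {"hand": 0.06, "translation": [0.006, 0, 0], "turn": 0}
    - {"hand": 0.06, "translation": [0.007, 0, 0], "turn": 0}

```text
t: 6.8
tcp_pos: [0.4293, 0.1933, 0.0976]
orientation: [-0.0, 0.919, 0.393, 0.001]
contact_force: [-0.8, -1.6, -0.1]
opening: 0.702
```

Call:
servo_tool:
  targets:
    - {"hand": 0.06, "translation": [0.001, 0, 0], "turn": 0}
    - {"hand": 0.06, "translation": [0.002, 0, 0], "turn": 0}

```text
t: 7.0
tcp_pos: [0.4308, 0.1948, 0.0976]
orientation: [0.0, 0.919, 0.393, 0.001]
contact_force: [-1.7, -2.0, -0.3]
opening: 0.698
```

Call:
servo_tool:
  targets:
    - {"hand": 0.06, "translation": [0.001, 0, 0], "turn": 0}

```text
t: 7.1
tcp_pos: [0.4312, 0.1953, 0.0976]
orientation: [0.0, 0.919, 0.393, 0.001]
contact_force: [-3.0, -2.8, 2.5]
opening: 0.704
```

Call:
servo_tool:
  targets:
    - {"hand": 0.06, "translation": [0.001, 0, 0], "turn": 0}

```text
t: 7.2
tcp_pos: [0.4315, 0.1956, 0.0976]
orientation: [0.0, 0.919, 0.393, -0.0]
contact_force: [-3.6, -3.4, 2.3]
opening: 0.704
```

```bash
python3 look.py 5 scene side
```

```text
7.2 dock -0.1113 -0.0065 z 0.0976 yaw 0.8081375213340799 op 0.704
F dock -4.98 0.26 2.29
```

View pics/scene5.png

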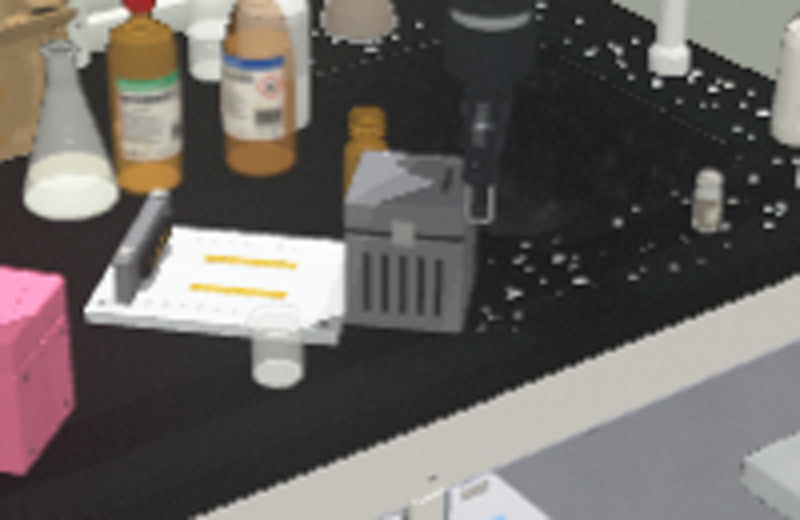

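View pics/side5.png

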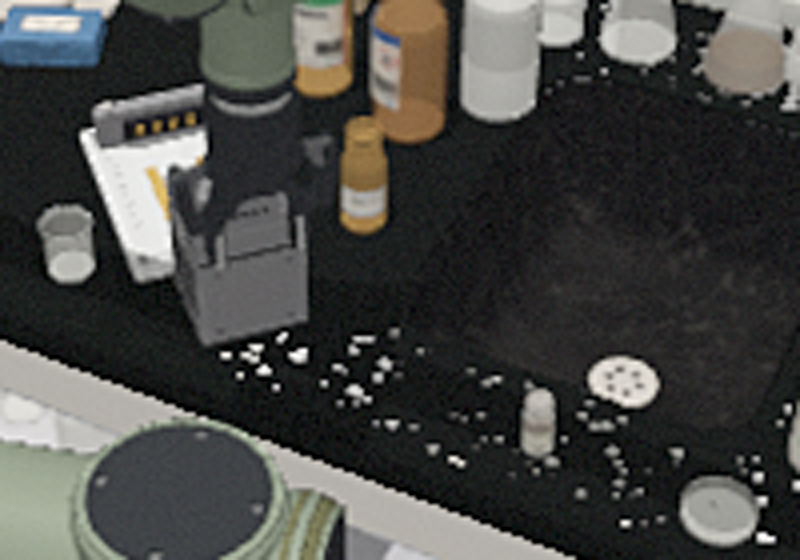

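Call:
servo_tool:
  targets:
    - {"hand": 0.06, "translation": [0.0005, 0, -0.0015], "turn": 0}
    - {"hand": 0.06, "translation": [0.0015, 0, -0.003], "turn": 0}
    - {"hand": 0.06, "translation": [0.003, 0, -0.0045], "turn": 0}

```text
t: 7.6
tcp_pos: [0.4336, 0.198, 0.1021]
orientation: [0.0, 0.92, 0.393, 0.0]
contact_force: [-1.5, -1.8, 0.2]
opening: 0.702
```

Call:
servo_tool:
  targets:
    - {"hand": 0.06, "translation": [0.0013, 0, -0.0013], "turn": 0}
    - {"hand": 0.06, "translation": [0.0026, 0, -0.0026], "turn": 0}
    - {"hand": 0.06, "translation": [0.004, 0, -0.004], "turn": 0}

```text
t: 7.9
tcp_pos: [0.4366, 0.2011, 0.1063]
orientation: [0.0, 0.919, 0.393, 0.0]
contact_force: [-1.0, -1.5, -1.3]
opening: 0.704
```

```bash
python3 look.py 6 wrist scene
```

```text
7.9 dock -0.1038 -0.0064 z 0.1063 yaw 0.8079989951989172 op 0.704
F dock -1.78 -0.32 -1.33
```

View pics/scene6.png

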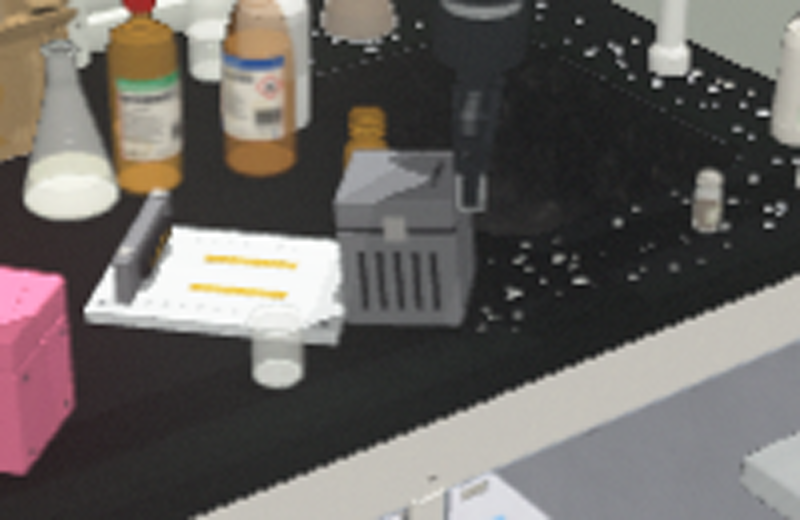

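View pics/wrist6.png

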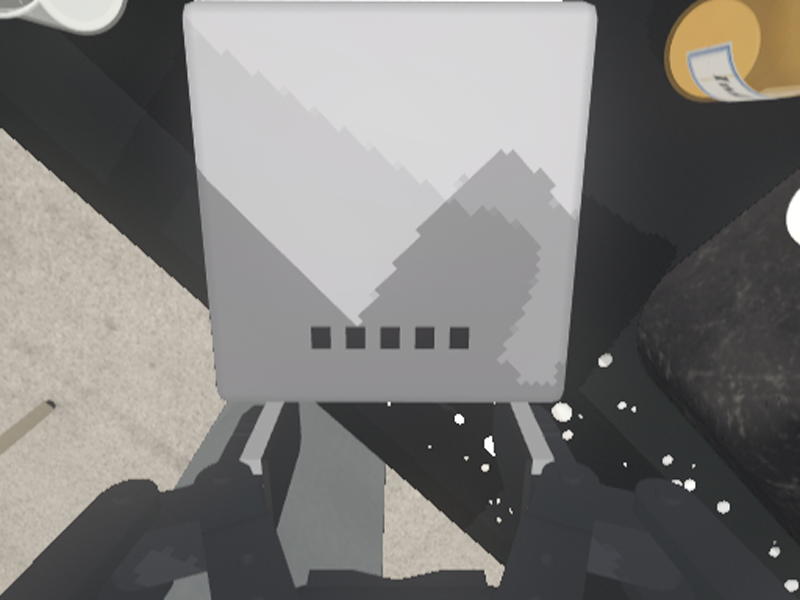

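Call:
servo_tool:
  targets:
    - {"hand": 0.06, "translation": [0.0017, 0, -0.0016], "turn": 0}
    - {"hand": 0.06, "translation": [0.0035, 0, -0.0031], "turn": 0}
    - {"hand": 0.06, "translation": [0.0053, 0, -0.0046], "turn": 0}
    - {"hand": 0.06, "translation": [0.0072, 0, -0.006], "turn": 0}
    - {"hand": 0.06, "translation": [0.0093, 0, -0.0076], "turn": 0}
    - {"hand": 0.06, "translation": [0.0112, 0, -0.009], "turn": 0}
    - {"hand": 0.06, "translation": [0.0132, 0, -0.0104], "turn": 0}

```text
t: 8.7
tcp_pos: [0.4461, 0.2109, 0.1171]
orientation: [0.0, 0.919, 0.393, 0.001]
contact_force: [-1.8, -2.3, -0.7]
opening: 0.703
```

Call:
servo_tool:
  targets:
    - {"hand": 0.06, "translation": [0.002, 0, -0.0014], "turn": 0}
    - {"hand": 0.06, "translation": [0.004, 0, -0.0027], "turn": 0}
    - {"hand": 0.06, "translation": [0.006, 0, -0.004], "turn": 0}
    - {"hand": 0.06, "translation": [0.008, 0, -0.0053], "turn": 0}
    - {"hand": 0.06, "translation": [0.01, 0, -0.0064], "turn": 0}
    - {"hand": 0.06, "translation": [0.012, 0, -0.0076], "turn": 0}
    - {"hand": 0.06, "translation": [0.0145, 0, -0.009], "turn": 0}

```text
t: 9.4
tcp_pos: [0.4563, 0.2215, 0.1262]
orientation: [0.0, 0.919, 0.393, 0.001]
contact_force: [-1.7, -1.0, -0.0]
opening: 0.703
```

```bash
python3 look.py 7 wrist scene
```

```text
9.4 dock -0.0754 -0.0066 z 0.1262 yaw 0.8081286292559634 op 0.703
F dock -1.89 0.58 -0.02
```

View pics/scene7.png

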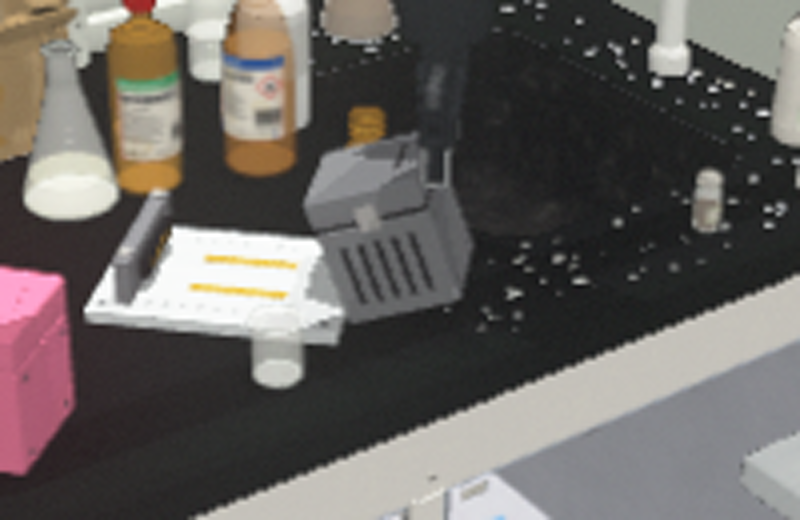

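View pics/wrist7.png

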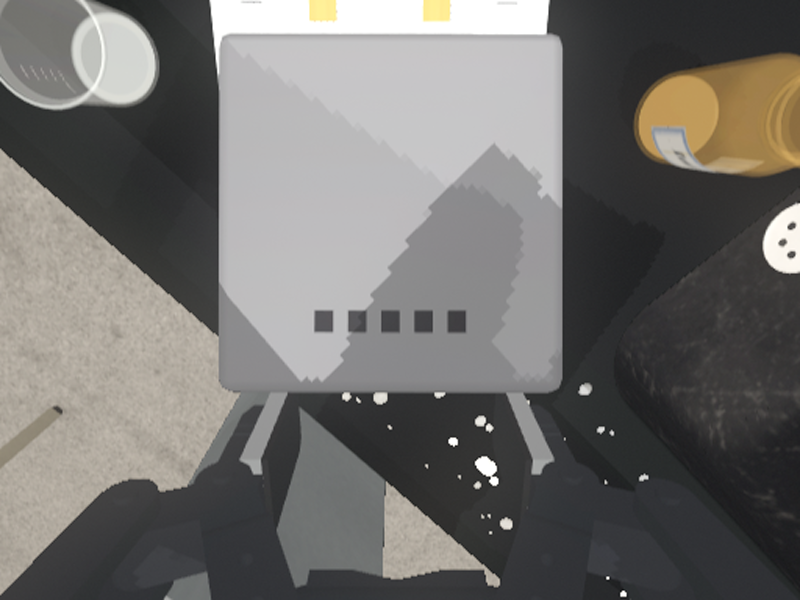

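Call:
servo_tool:
  targets:
    - {"hand": 0.06, "translation": [0.002, 0, -0.001], "turn": 0}
    - {"hand": 0.06, "translation": [0.004, 0, -0.0021], "turn": 0}
    - {"hand": 0.06, "translation": [0.006, 0, -0.0031], "turn": 0}
    - {"hand": 0.06, "translation": [0.008, 0, -0.004], "turn": 0}
    - {"hand": 0.06, "translation": [0.01, 0, -0.0049], "turn": 0}
    - {"hand": 0.06, "translation": [0.012, 0, -0.0057], "turn": 0}
    - {"hand": 0.06, "translation": [0.014, 0, -0.0065], "turn": 0}
    - {"hand": 0.06, "translation": [0.016, 0, -0.0072], "turn": 0}
    - {"hand": 0.06, "translation": [0.018, 0, -0.0079], "turn": 0}
    - {"hand": 0.06, "translation": [0.02, 0, -0.0086], "turn": 0}

```text
t: 10.5
tcp_pos: [0.4706, 0.2363, 0.1352]
orientation: [0.0, 0.919, 0.393, 0.001]
contact_force: [-0.8, -0.7, 0.7]
opening: 0.703
```

```bash
python3 look.py 8 scene
```

```text
10.5 dock -0.0548 -0.0068 z 0.1352 yaw 0.8083020173381575 op 0.703
F dock -1.06 0.11 0.7
```

View pics/scene8.png

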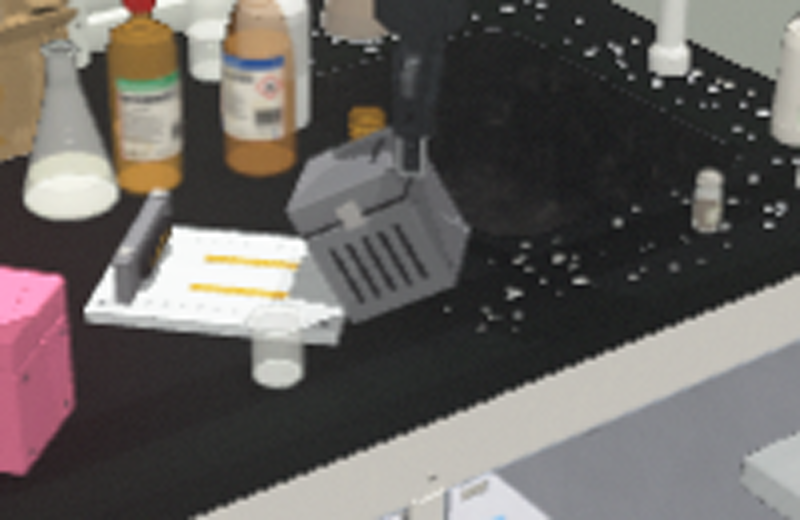

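Call:
servo_tool:
  targets:
    - {"hand": 0.06, "translation": [0.002, 0, -0.0006], "turn": 0}
    - {"hand": 0.06, "translation": [0.004, 0, -0.0012], "turn": 0}
    - {"hand": 0.06, "translation": [0.006, 0, -0.0018], "turn": 0}
    - {"hand": 0.06, "translation": [0.008, 0, -0.0024], "turn": 0}
    - {"hand": 0.06, "translation": [0.01, 0, -0.003], "turn": 0}
    - {"hand": 0.06, "translation": [0.012, 0, -0.0036], "turn": 0}
    - {"hand": 0.06, "translation": [0.014, 0, -0.0042], "turn": 0}
    - {"hand": 0.06, "translation": [0.016, 0, -0.0047], "turn": 0}

```text
t: 11.35
tcp_pos: [0.4822, 0.2483, 0.1402]
orientation: [0.0, 0.919, 0.393, 0.002]
contact_force: [-0.5, -0.8, 0.6]
opening: 0.703
```

```bash
python3 look.py 9 scene
```

```text
11.35 dock -0.0381 -0.0069 z 0.1402 yaw 0.8082804424831916 op 0.703
F dock -0.9 -0.16 0.57
```

View pics/scene9.png

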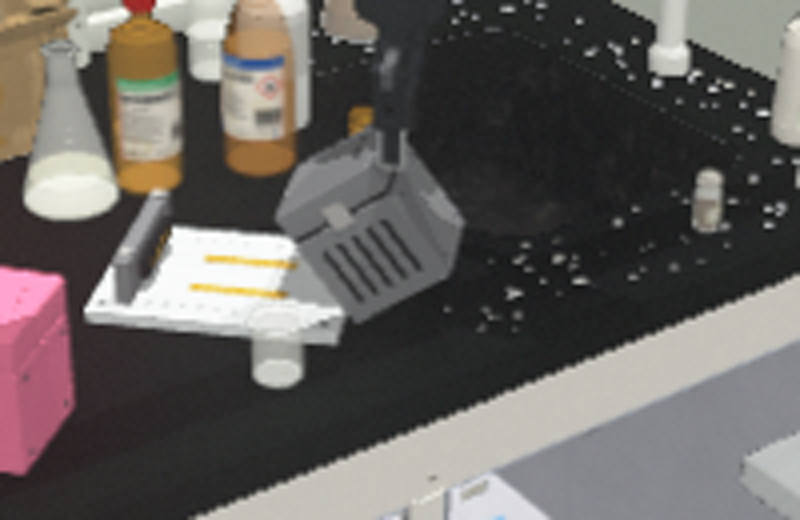

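Call:
servo_tool:
  targets:
    - {"hand": 0.06, "translation": [0.002, 0, -0.0004], "turn": 0}
    - {"hand": 0.06, "translation": [0.004, 0, -0.0008], "turn": 0}
    - {"hand": 0.06, "translation": [0.006, 0, -0.0011], "turn": 0}
    - {"hand": 0.06, "translation": [0.008, 0, -0.0014], "turn": 0}

```text
t: 11.8
tcp_pos: [0.4882, 0.2545, 0.1418]
orientation: [0.0, 0.919, 0.393, 0.002]
contact_force: [-0.6, -0.4, 0.5]
opening: 0.703
```

Call:
servo_tool:
  targets:
    - {"hand": 0.06, "translation": [0.002, 0, -0.0003], "turn": 0}
    - {"hand": 0.06, "translation": [0.004, 0, -0.0006], "turn": 0}
    - {"hand": 0.06, "translation": [0.006, 0, -0.001], "turn": 0}

```text
t: 12.1
tcp_pos: [0.4925, 0.259, 0.1429]
orientation: [0.0, 0.919, 0.393, 0.002]
contact_force: [0.1, -1.2, 0.6]
opening: 0.704
```

```bash
python3 look.py 10 scene
```

```text
12.1 dock -0.0233 -0.0069 z 0.1429 yaw 0.8083704438539616 op 0.704
F dock -0.82 -0.87 0.56
```

View pics/scene10.png

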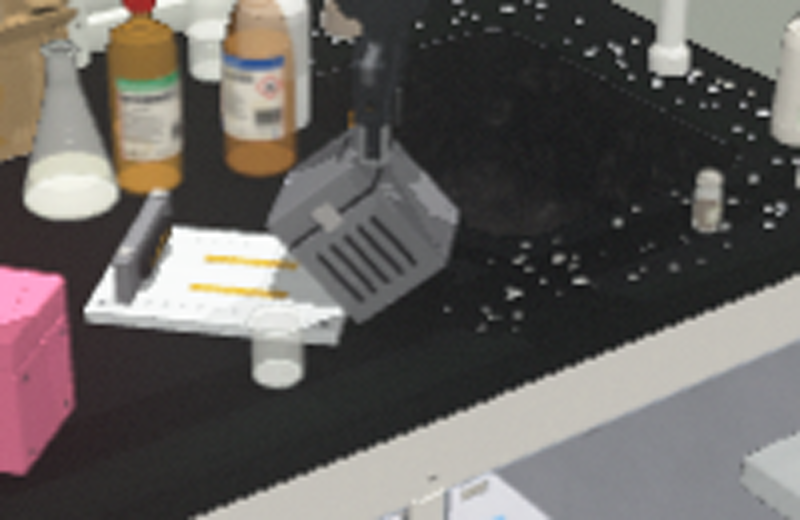

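Call:
servo_tool:
  targets:
    - {"hand": 0.06, "translation": [0.002, 0, 0], "turn": 0}
    - {"hand": 0.06, "translation": [0.005, 0, 0], "turn": 0}
    - {"hand": 0.06, "translation": [0.008, 0, 0], "turn": 0}
    - {"hand": 0.06, "translation": [0.008, 0, 0], "turn": 0}
    - {"hand": 0.06, "translation": [0.008, 0, 0], "turn": 0}

```text
t: 12.65
tcp_pos: [0.4984, 0.265, 0.143]
orientation: [0.0, 0.919, 0.393, 0.002]
contact_force: [-0.2, 0.3, -0.2]
opening: 0.699
```

```bash
python3 look.py 11 scene
```

```text
12.65 dock -0.0149 -0.007 z 0.143 yaw 0.8085696283909647 op 0.699
F dock 0.09 0.41 -0.17
```

View pics/scene11.png

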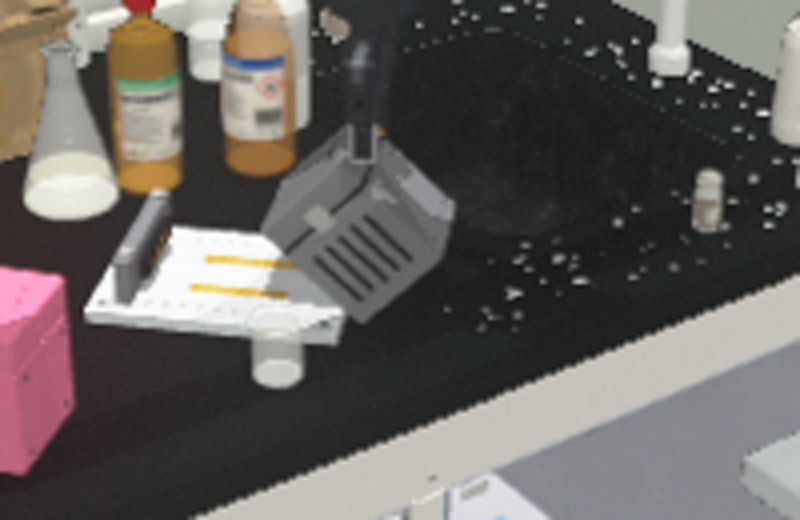

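Call:
servo_tool:
  targets:
    - {"hand": 0.06, "translation": [0.002, 0, 0], "turn": 0}
    - {"hand": 0.06, "translation": [0.004, 0, 0.0003], "turn": 0}
    - {"hand": 0.06, "translation": [0.007, 0, 0.0006], "turn": 0}
    - {"hand": 0.06, "translation": [0.01, 0, 0.001], "turn": 0}
    - {"hand": 0.06, "translation": [0.01, 0, 0.001], "turn": 0}

```text
t: 13.2
tcp_pos: [0.5055, 0.2725, 0.142]
orientation: [-0.0, 0.919, 0.393, 0.003]
contact_force: [0.2, 0.4, -0.1]
opening: 0.701
```

```bash
python3 look.py 12 scene wrist
```

```text
13.2 dock -0.0045 -0.007 z 0.142 yaw 0.8086664557274221 op 0.701
F dock 0.44 0.15 -0.11
```

View pics/scene12.png

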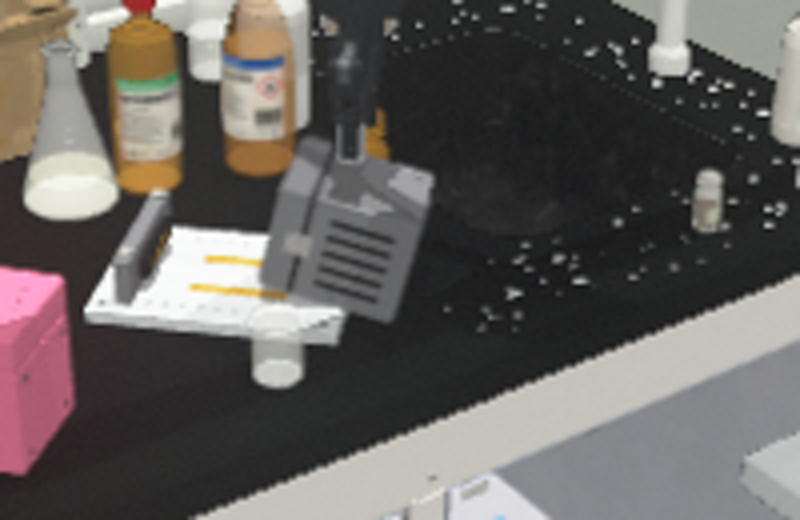

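View pics/wrist12.png

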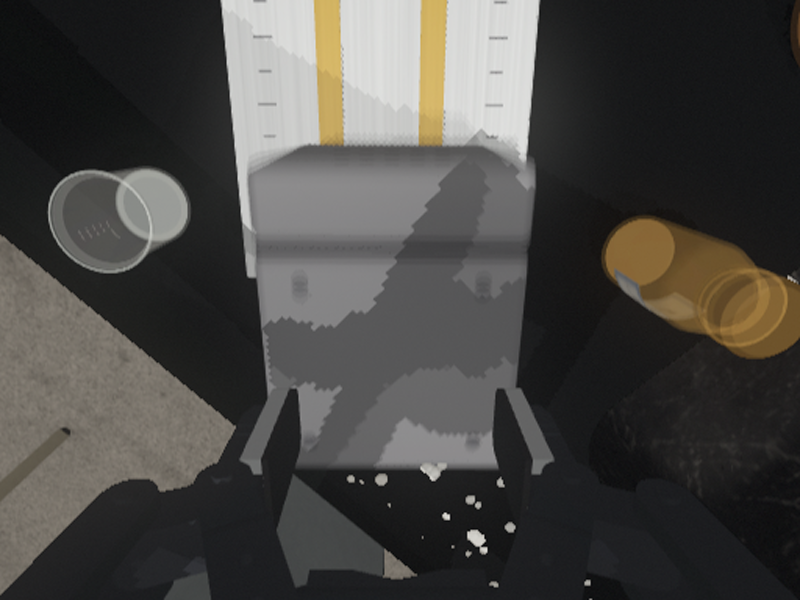

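Call:
servo_tool:
  targets:
    - {"hand": 0.06, "translation": [0, 0, -0.02], "turn": 0}
    - {"hand": 0.06, "translation": [0, 0, -0.04], "turn": 0}
    - {"hand": 0.06, "translation": [-0.02, 0, -0.04], "turn": 0}
    - {"hand": 0.06, "translation": [-0.04, 0, -0.04], "turn": 0}
    - {"hand": 0.06, "translation": [-0.06, 0, -0.04], "turn": 0}
    - {"hand": 0.06, "translation": [-0.07, 0, -0.04], "turn": 0}
    - {"hand": 0.06, "translation": [-0.07, 0, -0.04], "turn": 0}
    - {"hand": 0.06, "translation": [-0.07, 0, -0.04], "turn": 0}

```text
t: 14.1
tcp_pos: [0.4573, 0.2218, 0.182]
orientation: [-0.0, 0.919, 0.393, 0.003]
contact_force: [1.0, 0.6, -0.4]
opening: 0.705
```

```bash
python3 look.py 13 scene wrist
```

```text
14.1 dock -0.0745 -0.0071 z 0.182 yaw 0.8083419303253294 op 0.705
F dock 1.12 -0.28 -0.37
```

View pics/scene13.png

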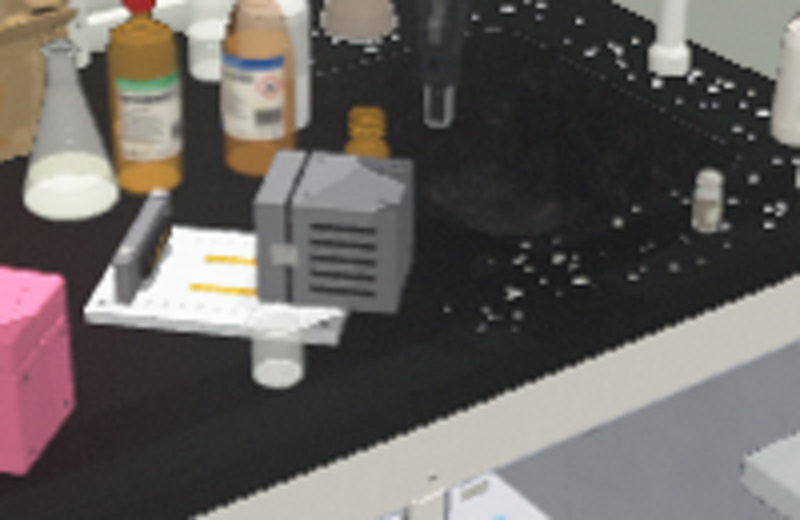

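View pics/wrist13.png

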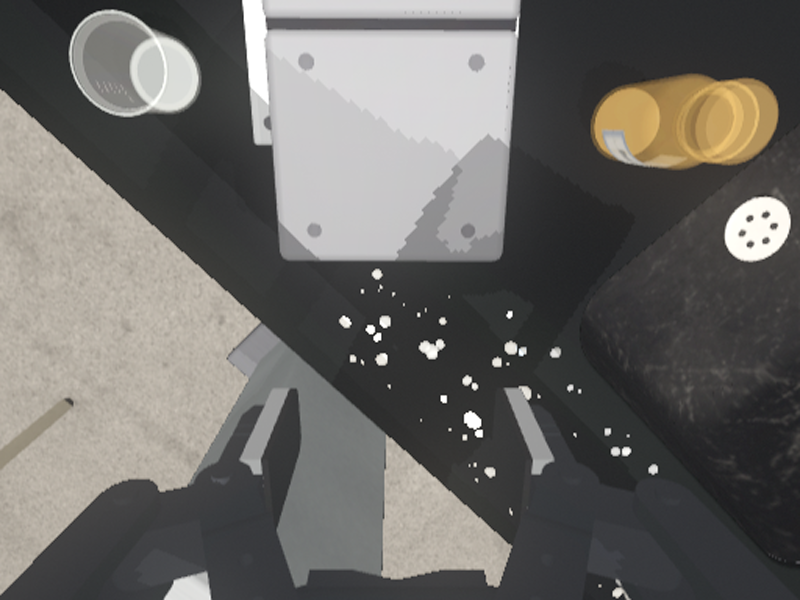

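```bash
python3 - <<'E'
from h import *
m=np.load("m_wrist13.npy",allow_pickle=True).item();p=np.load("dock.npy");c,s=np.cos(p[2]),np.sin(p[2])
w=lambda *a:(np.array(a)+.5)/1.5625-.5
for z,pts in((.114,w((281,260),(504,260),(268,28),(518,28),(268,2),(520,2))),(.014,w((254,144),(245,2)))):
    P=unproj(m,pts,z)-np.r_[p[:2],0];print(np.c_[c*P[:,0]+s*P[:,1],-s*P[:,0]+c*P[:,1]].round(4))
E
```

```text
[[-0.0436  0.0417]
 [-0.0437 -0.053 ]
 [ 0.0444  0.0401]
 [ 0.0445 -0.0522]
 [ 0.0529  0.0394]
 [ 0.0529 -0.0522]]
[[0.0003 0.0753]
 [0.073  0.0736]]
```

Call:
servo_tool:
  targets:
    - {"hand": 0.06, "translation": [0, 0, 0.02], "turn": 0}
    - {"hand": 0.06, "translation": [0, 0, 0.05], "turn": 0}
    - {"hand": 0.06, "translation": [0, 0, 0.08], "turn": 0}
    - {"hand": 0.06, "translation": [0, 0, 0.11], "turn": 0}
    - {"hand": 0.06, "translation": [0, 0, 0.128], "turn": 0}
    - {"hand": 0.06, "translation": [0, 0, 0.135], "turn": 0}
    - {"hand": 0.06, "translation": [0, 0, 0.135], "turn": 0}
    - {"hand": 0.06, "translation": [0, 0, 0.135], "turn": 0}

```text
t: 15.0
tcp_pos: [0.4593, 0.2228, 0.0478]
orientation: [0.0, 0.919, 0.394, 0.004]
contact_force: [0.1, -0.3, 0.3]
opening: 0.703
```

```bash
python3 look.py 14 wrist scene
```

```text
15.0 dock -0.0724 -0.0078 z 0.0478 yaw 0.8089582876414336 op 0.703
F dock -0.13 -0.32 0.27
```

View pics/wrist14.png

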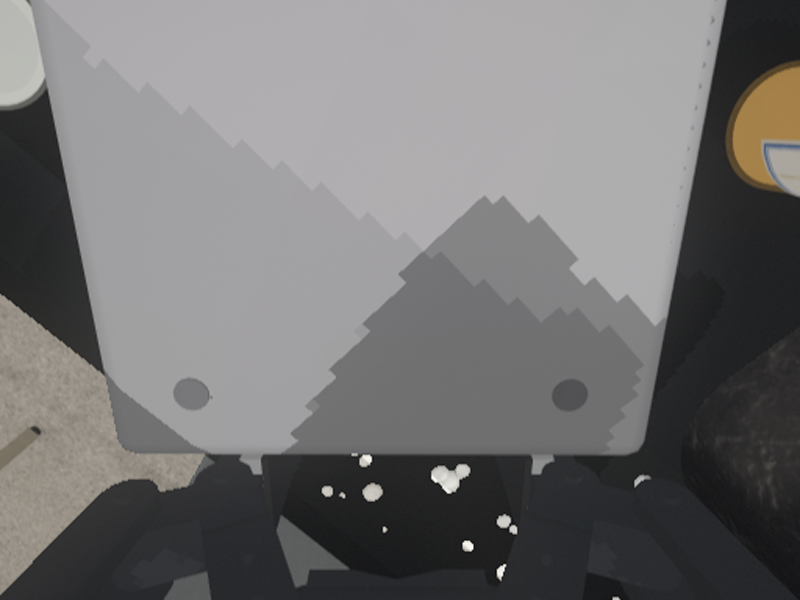

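View pics/scene14.png

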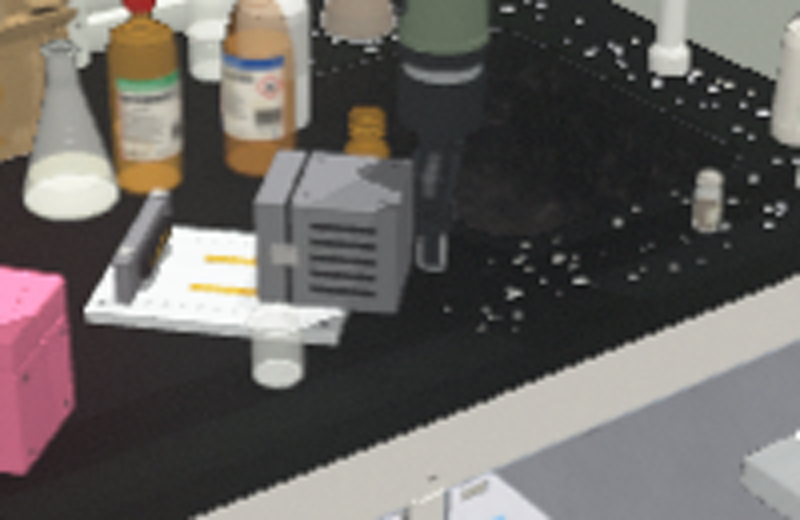

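Call:
servo_tool:
  targets:
    - {"hand": 0.06, "translation": [0.005, 0, 0], "turn": 0}
    - {"hand": 0.06, "translation": [0.01, 0, 0], "turn": 0}
    - {"hand": 0.06, "translation": [0.012, 0, 0], "turn": 0}
    - {"hand": 0.06, "translation": [0.014, 0, 0], "turn": 0}
    - {"hand": 0.06, "translation": [0.016, 0, 0], "turn": 0}
    - {"hand": 0.06, "translation": [0.018, 0, 0], "turn": 0}
    - {"hand": 0.06, "translation": [0.02, 0, 0], "turn": 0}
    - {"hand": 0.06, "translation": [0.022, 0, 0], "turn": 0}
    - {"hand": 0.06, "translation": [0.024, 0, 0], "turn": 0}
    - {"hand": 0.06, "translation": [0.026, 0, 0], "turn": 0}
    - {"hand": 0.06, "translation": [0.028, 0, 0], "turn": 0}

```text
t: 16.2
tcp_pos: [0.4789, 0.2428, 0.0494]
orientation: [0.001, 0.919, 0.394, 0.004]
contact_force: [-3.2, -2.8, 6.6]
opening: 0.7
```

```bash
python3 look.py 15 wrist scene
```

```text
16.2 dock -0.0444 -0.0083 z 0.0494 yaw 0.8091756322421056 op 0.7
F dock -4.22 0.42 6.6
```

View pics/wrist15.png

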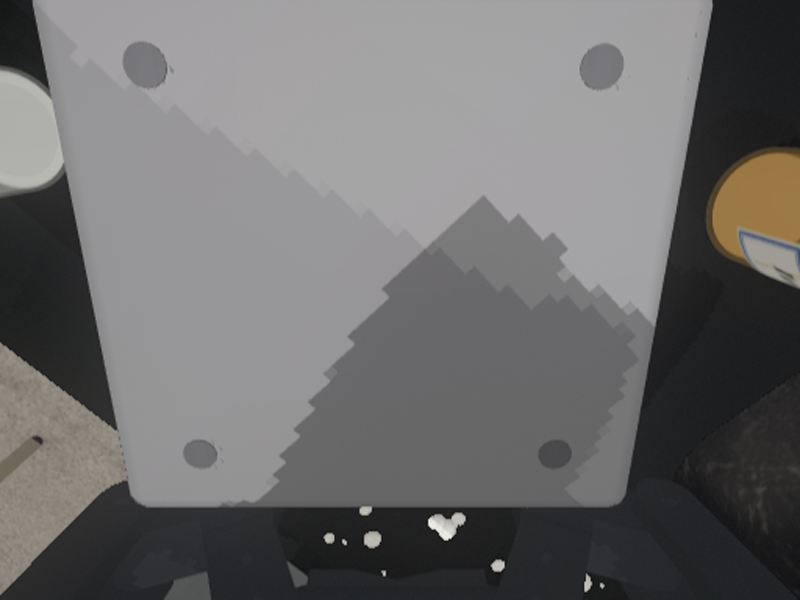

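View pics/scene15.png

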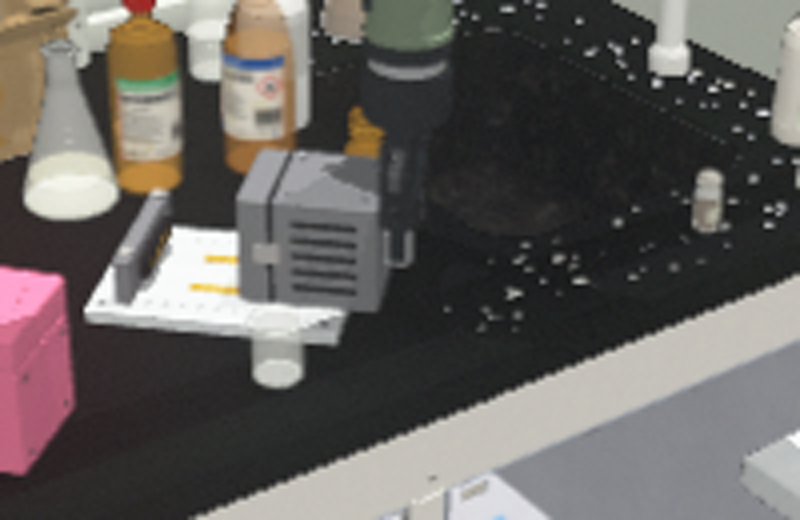

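Call:
servo_tool:
  targets:
    - {"hand": 0.06, "translation": [-0.003, 0, -0.001], "turn": 0}
    - {"hand": 0.06, "translation": [-0.006, 0, -0.003], "turn": 0}
    - {"hand": 0.06, "translation": [-0.006, 0, -0.003], "turn": 0}

```text
t: 16.6
tcp_pos: [0.4749, 0.2385, 0.0525]
orientation: [0.0, 0.919, 0.394, 0.004]
contact_force: [0.5, -0.4, 0.3]
opening: 0.703
```

```bash
python3 look.py 16 side
```

```text
16.6 dock -0.0503 -0.0083 z 0.0525 yaw 0.80905704711125 op 0.703
F dock 0.06 -0.59 0.28
```

View pics/side16.png

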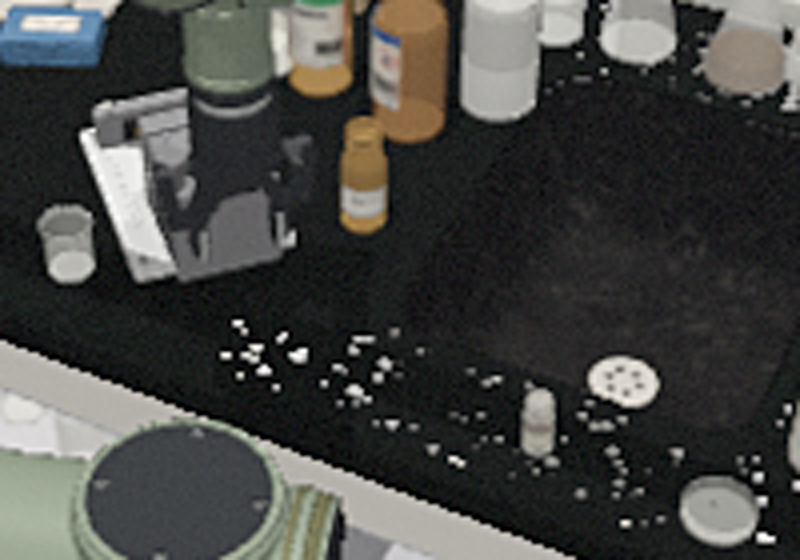

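Call:
servo_tool:
  targets:
    - {"hand": 0.06, "translation": [0, 0, -0.004], "turn": 0}
    - {"hand": 0.06, "translation": [0.002, 0, -0.0055], "turn": 0}
    - {"hand": 0.06, "translation": [0.004, 0, -0.0055], "turn": 0}
    - {"hand": 0.06, "translation": [0.006, 0, -0.0055], "turn": 0}
    - {"hand": 0.06, "translation": [0.008, 0, -0.0055], "turn": 0}
    - {"hand": 0.06, "translation": [0.01, 0, -0.0055], "turn": 0}

```text
t: 17.25
tcp_pos: [0.4811, 0.2455, 0.0576]
orientation: [0.001, 0.919, 0.394, 0.003]
contact_force: [-1.7, -1.1, 0.1]
opening: 0.701
```

Call:
servo_tool:
  targets:
    - {"hand": 0.06, "translation": [0.002, 0, 0], "turn": 0}
    - {"hand": 0.06, "translation": [0.004, 0, 0], "turn": 0}
    - {"hand": 0.06, "translation": [0.006, 0, 0], "turn": 0}

```text
t: 17.55
tcp_pos: [0.485, 0.2498, 0.0572]
orientation: [0.0, 0.919, 0.394, 0.003]
contact_force: [-1.4, -0.2, -0.8]
opening: 0.706
```

```bash
python3 look.py 17 
```

```text
17.55 dock -0.0351 -0.0078 z 0.0572 yaw 0.809143982171269 op 0.706
F dock -1.12 0.85 -0.77
```

Call:
servo_tool:
  targets:
    - {"hand": 0.06, "translation": [0.0025, 0, 0], "turn": 0}
    - {"hand": 0.06, "translation": [0.005, 0, 0], "turn": 0}
    - {"hand": 0.06, "translation": [0.0075, 0, 0], "turn": 0}
    - {"hand": 0.06, "translation": [0.01, 0, 0], "turn": 0}
    - {"hand": 0.06, "translation": [0.0125, 0, 0], "turn": 0}
    - {"hand": 0.06, "translation": [0.015, 0, 0], "turn": 0}
    - {"hand": 0.06, "translation": [0.0175, 0, 0], "turn": 0}
    - {"hand": 0.06, "translation": [0.02, 0, 0], "turn": 0}
    - {"hand": 0.06, "translation": [0.0225, 0, 0], "turn": 0}
    - {"hand": 0.06, "translation": [0.025, 0, 0], "turn": 0}
    - {"hand": 0.06, "translation": [0.0275, 0, 0], "turn": 0}
    - {"hand": 0.06, "translation": [0.03, 0, 0], "turn": 0}
    - {"hand": 0.06, "translation": [0.0325, 0, 0], "turn": 0}
    - {"hand": 0.06, "translation": [0.035, 0, 0], "turn": 0}
    - {"hand": 0.06, "translation": [0.0375, 0, 0], "turn": 0}
    - {"hand": 0.06, "translation": [0.04, 0, 0], "turn": 0}
    - {"hand": 0.06, "translation": [0.0425, 0, 0], "turn": 0}
    - {"hand": 0.06, "translation": [0.045, 0, 0], "turn": 0}

```text
t: 19.35
tcp_pos: [0.5162, 0.2826, 0.0574]
orientation: [0.0, 0.919, 0.394, 0.003]
contact_force: [-2.2, -0.6, -0.7]
opening: 0.701
```

```bash
python3 look.py 18 wrist scene
```

```text
19.35 dock 0.0101 -0.0078 z 0.0574 yaw 0.8092173606513762 op 0.701
F dock -1.94 1.21 -0.67
```

View pics/wrist18.png

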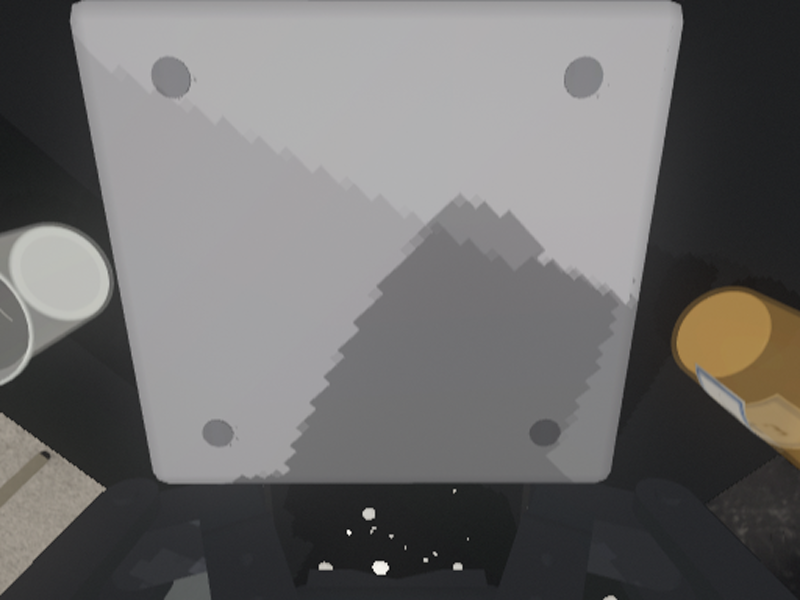

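View pics/scene18.png

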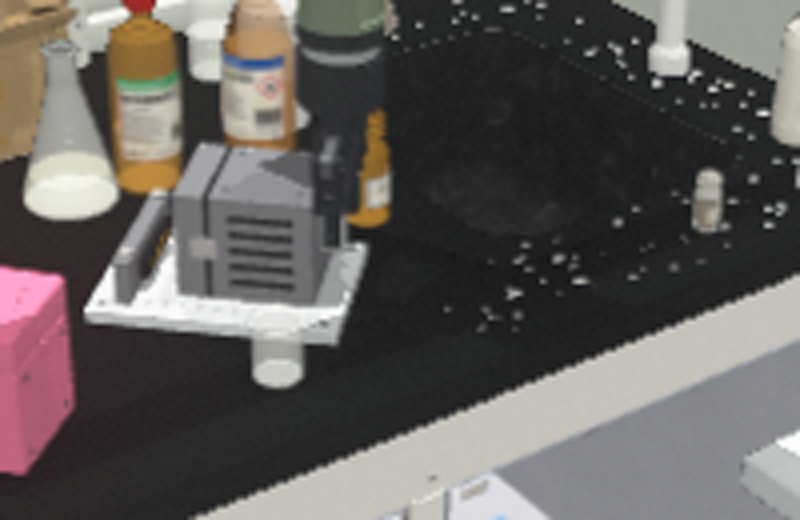

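Call:
servo_tool:
  targets:
    - {"hand": 0.06, "translation": [0.0015, 0, 0], "turn": 0}
    - {"hand": 0.06, "translation": [0.003, 0, 0], "turn": 0}
    - {"hand": 0.06, "translation": [0.0045, 0, 0], "turn": 0}
    - {"hand": 0.06, "translation": [0.006, 0, 0], "turn": 0}
    - {"hand": 0.06, "translation": [0.0075, 0, 0], "turn": 0}

```text
t: 19.95
tcp_pos: [0.5218, 0.2884, 0.0577]
orientation: [0.0, 0.919, 0.394, 0.003]
contact_force: [-1.6, -1.5, -0.9]
opening: 0.701
```

Call:
servo_tool:
  targets:
    - {"hand": 0.06, "translation": [0.0015, 0, 0], "turn": 0}
    - {"hand": 0.06, "translation": [0.003, 0, 0], "turn": 0}
    - {"hand": 0.06, "translation": [0.0045, 0, 0], "turn": 0}

```text
t: 20.25
tcp_pos: [0.525, 0.2917, 0.0577]
orientation: [0.0, 0.919, 0.394, 0.003]
contact_force: [-1.8, -1.2, -0.3]
opening: 0.701
```

Call:
servo_tool:
  targets:
    - {"hand": 0.06, "translation": [0.0015, 0, 0], "turn": 0}
    - {"hand": 0.06, "translation": [0.003, 0, 0], "turn": 0}
    - {"hand": 0.06, "translation": [0.0045, 0, 0], "turn": 0}

```text
t: 20.55
tcp_pos: [0.5282, 0.2951, 0.0577]
orientation: [0.0, 0.919, 0.394, 0.003]
contact_force: [-1.5, -1.1, -0.6]
opening: 0.706
```

Call:
servo_tool:
  targets:
    - {"hand": 0.06, "translation": [0.0012, 0, 0], "turn": 0}
    - {"hand": 0.06, "translation": [0.0024, 0, 0], "turn": 0}
    - {"hand": 0.06, "translation": [0.0036, 0, 0], "turn": 0}

```text
t: 20.85
tcp_pos: [0.5307, 0.2977, 0.0577]
orientation: [0.0, 0.919, 0.394, 0.003]
contact_force: [-1.3, -1.2, -0.6]
opening: 0.703
```

Call:
servo_tool:
  targets:
    - {"hand": 0.06, "translation": [0.0012, 0, 0], "turn": 0}
    - {"hand": 0.06, "translation": [0.0024, 0, 0], "turn": 0}
    - {"hand": 0.06, "translation": [0.0036, 0, 0], "turn": 0}

```text
t: 21.15
tcp_pos: [0.5327, 0.2999, 0.0576]
orientation: [0.001, 0.919, 0.394, 0.002]
contact_force: [-4.4, -4.9, 2.9]
opening: 0.703
```

```bash
python3 look.py 19 scene
```

```text
21.15 dock 0.034 -0.0078 z 0.0576 yaw 0.8092865855823294 op 0.703
F dock -6.61 -0.19 2.86
```

View pics/scene19.png

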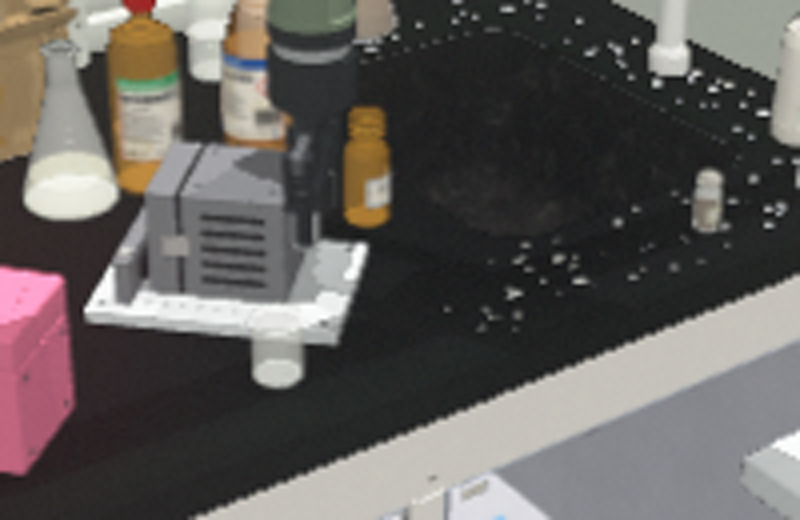

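Call:
servo_tool:
  targets:
    - {"hand": 0.06, "translation": [0.001, 0, 0], "turn": 0}
    - {"hand": 0.06, "translation": [0.002, 0, 0], "turn": 0}

```text
t: 21.4
tcp_pos: [0.5326, 0.3002, 0.0571]
orientation: [0.001, 0.919, 0.394, 0.0]
contact_force: [-5.8, -4.9, 3.1]
opening: 0.706
```

Call:
servo_tool:
  targets:
    - {"hand": 0.06, "translation": [0.001, 0, 0], "turn": 0}
    - {"hand": 0.06, "translation": [0.002, 0, 0], "turn": 0}

```text
t: 21.6
tcp_pos: [0.5326, 0.3005, 0.0566]
orientation: [0.001, 0.919, 0.393, -0.002]
contact_force: [-5.3, -6.4, 3.5]
opening: 0.699
```

```bash
python3 look.py 20 wrist
```

```text
21.6 dock 0.0344 -0.0073 z 0.0566 yaw 0.808747169333345 op 0.699
F dock -8.3 -0.64 3.48
```

View pics/wrist20.png

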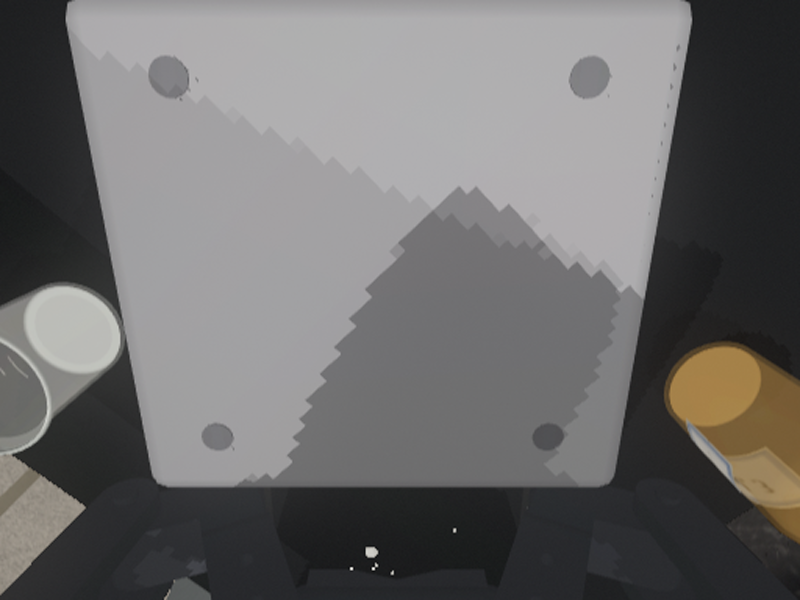

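Call:
servo_tool:
  targets:
    - {"hand": 0.06, "translation": [0.0012, 0, 0], "turn": 0}
    - {"hand": 0.06, "translation": [0.002, 0, 0], "turn": 0}
    - {"hand": 0.06, "translation": [0.0028, 0, 0], "turn": 0}

```text
t: 21.95
tcp_pos: [0.533, 0.3013, 0.056]
orientation: [0.002, 0.919, 0.393, -0.004]
contact_force: [-5.1, -6.2, 2.4]
opening: 0.705
```

```bash
python3 look.py 21 scene side
```

```text
21.95 dock 0.0353 -0.007 z 0.056 yaw 0.808455649654544 op 0.705
F dock -7.97 -0.62 2.36
```

View pics/scene21.png

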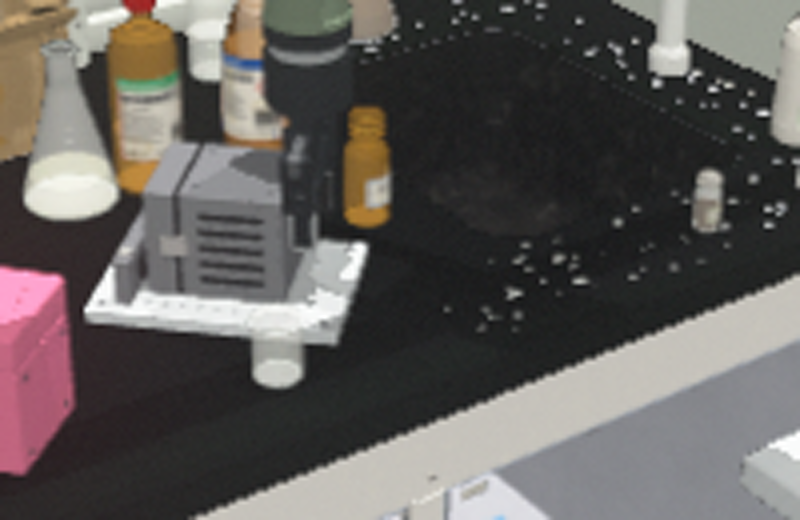

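View pics/side21.png

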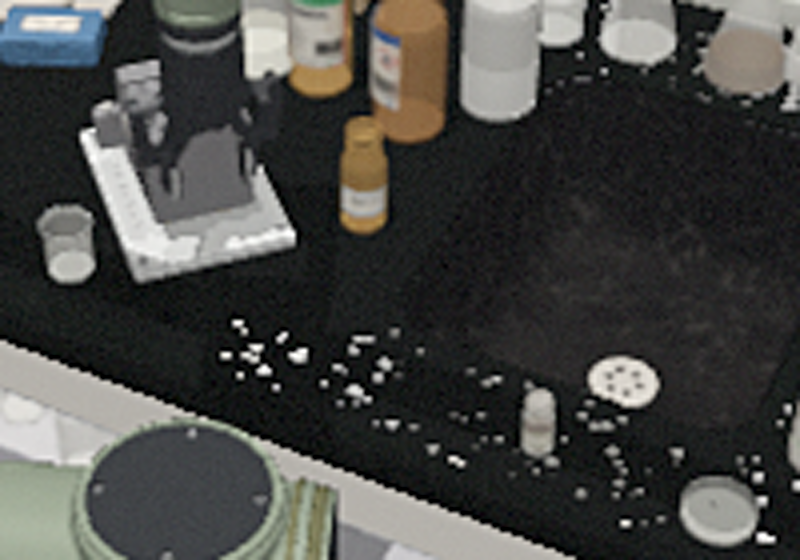

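Call:
servo_tool:
  targets:
    - {"hand": 0.06, "translation": [0.002, 0, -0.0003], "turn": 0}
    - {"hand": 0.06, "translation": [0.0027, 0, -0.0005], "turn": 0}
    - {"hand": 0.06, "translation": [0.0033, 0, -0.0005], "turn": 0}
    - {"hand": 0.06, "translation": [0.004, 0, -0.0005], "turn": 0}

```text
t: 22.45
tcp_pos: [0.5342, 0.303, 0.0559]
orientation: [0.002, 0.919, 0.393, -0.006]
contact_force: [-4.4, -5.8, 1.8]
opening: 0.705
```

```bash
python3 look.py 22
```

```text
22.45 dock 0.0374 -0.0067 z 0.0559 yaw 0.8081127220667675 op 0.705
F dock -7.25 -0.81 1.84
```

Call:
servo_tool:
  targets:
    - {"hand": 0.06, "translation": [0.002, 0, -0.0003], "turn": 0}
    - {"hand": 0.06, "translation": [0.0027, 0, -0.0005], "turn": 0}
    - {"hand": 0.06, "translation": [0.0033, 0, -0.0005], "turn": 0}
    - {"hand": 0.06, "translation": [0.004, 0, -0.0005], "turn": 0}

```text
t: 22.85
tcp_pos: [0.5355, 0.3046, 0.0557]
orientation: [0.003, 0.92, 0.393, -0.009]
contact_force: [-4.8, -5.4, 1.1]
opening: 0.708
```

```bash
python3 look.py 23
```

```text
22.85 dock 0.0394 -0.0065 z 0.0557 yaw 0.8077061581515551 op 0.708
F dock -7.22 -0.32 1.06
```

Call:
servo_tool:
  targets:
    - {"hand": 0.06, "translation": [0.002, 0, -0.0003], "turn": 0}
    - {"hand": 0.06, "translation": [0.0026, 0, -0.0005], "turn": 0}
    - {"hand": 0.06, "translation": [0.0032, 0, -0.0005], "turn": 0}

```text
t: 23.15
tcp_pos: [0.5361, 0.3056, 0.0555]
orientation: [0.003, 0.92, 0.393, -0.011]
contact_force: [-5.0, -5.2, 1.5]
opening: 0.699
```

```bash
python3 look.py 24 scene
```

```text
23.15 dock 0.0405 -0.0063 z 0.0555 yaw 0.8073733424460439 op 0.699
F dock -7.15 0.02 1.55
```

View pics/scene24.png

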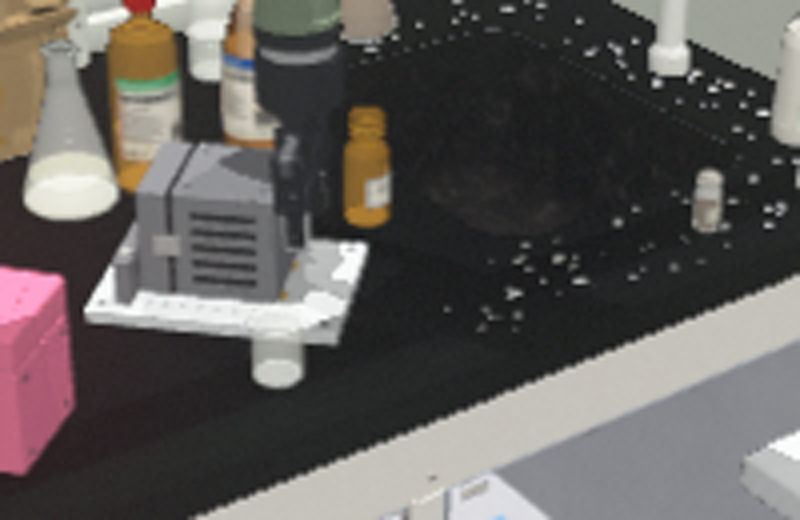

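Call:
servo_tool:
  targets:
    - {"hand": 0.06, "translation": [0.002, 0, 0], "turn": 0}
    - {"hand": 0.06, "translation": [0.0026, 0, 0], "turn": 0}
    - {"hand": 0.06, "translation": [0.0032, 0, 0], "turn": 0}

```text
t: 23.5
tcp_pos: [0.5357, 0.3059, 0.0545]
orientation: [0.004, 0.92, 0.393, -0.015]
contact_force: [-7.3, -7.2, 3.2]
opening: 0.699
```

```bash
python3 look.py 25 side
```

```text
23.5 dock 0.0404 -0.0058 z 0.0545 yaw 0.8069773649140765 op 0.699
F dock -10.3 0.31 3.2
```

View pics/side25.png

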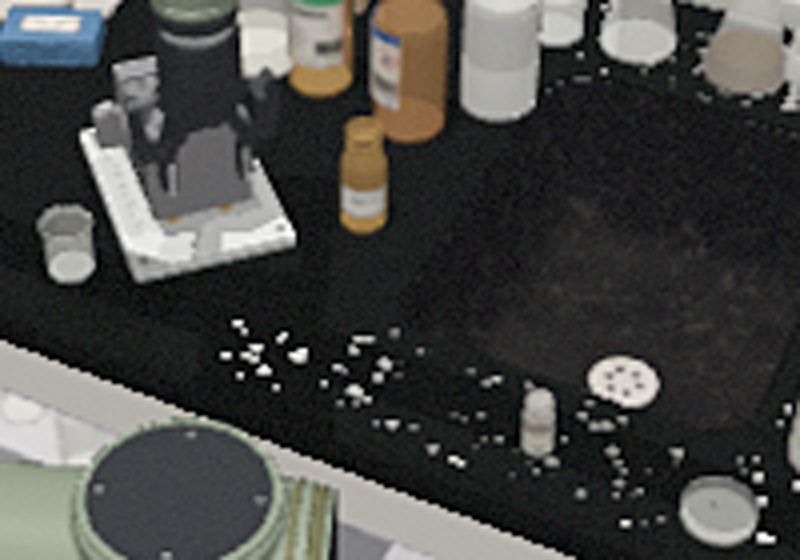

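Call:
servo_tool:
  targets:
    - {"hand": 0.06, "translation": [0.0028, 0, -0.0003], "turn": 0}
    - {"hand": 0.06, "translation": [0.0034, 0, -0.0003], "turn": 0}
    - {"hand": 0.06, "translation": [0.0038, 0, -0.0003], "turn": 0}

```text
t: 23.85
tcp_pos: [0.5349, 0.306, 0.0533]
orientation: [0.005, 0.92, 0.392, -0.02]
contact_force: [-8.6, -9.9, 4.1]
opening: 0.701
```

```bash
python3 look.py 26
```

```text
23.85 dock 0.04 -0.0052 z 0.0533 yaw 0.8065835672582866 op 0.701
F dock -13.11 -0.67 4.08
```

Call:
servo_tool:
  targets:
    - {"hand": 0.06, "translation": [-0.004, 0, 0], "turn": 0}
    - {"hand": 0.06, "translation": [-0.012, 0, 0], "turn": 0}
    - {"hand": 0.06, "translation": [-0.025, 0, -0.003], "turn": 0}
    - {"hand": 0.06, "translation": [-0.045, 0, -0.006], "turn": 0}
    - {"hand": 0.06, "translation": [-0.06, 0, -0.04], "turn": 0}
    - {"hand": 0.06, "translation": [-0.06, 0, -0.08], "turn": 0}
    - {"hand": 0.06, "translation": [-0.06, 0, -0.12], "turn": 0}
    - {"hand": 0.06, "translation": [-0.06, 0, -0.16], "turn": 0}
    - {"hand": 0.06, "translation": [-0.06, 0, -0.2], "turn": 0}
    - {"hand": 0.06, "translation": [-0.05, 0, -0.23], "turn": 0}
    - {"hand": 0.06, "translation": [-0.05, 0, -0.23], "turn": 0}
    - {"hand": 0.06, "translation": [-0.05, 0, -0.23], "turn": 0}

```text
t: 25.05
tcp_pos: [0.5085, 0.276, 0.2864]
orientation: [0.005, 0.92, 0.393, -0.018]
contact_force: [-0.6, 0.1, -0.0]
opening: 0.704
```

```bash
python3 look.py 27 wrist scene side
```

```text
25.05 dock 0.0001 -0.0068 z 0.2864 yaw 0.8069083351602182 op 0.704
F dock -0.31 0.48 -0.0
```

View pics/wrist27.png

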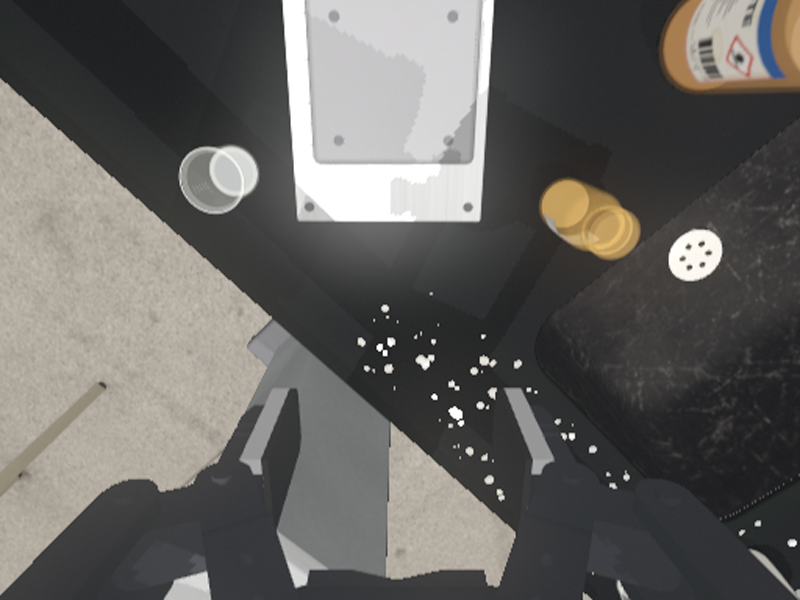

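View pics/scene27.png

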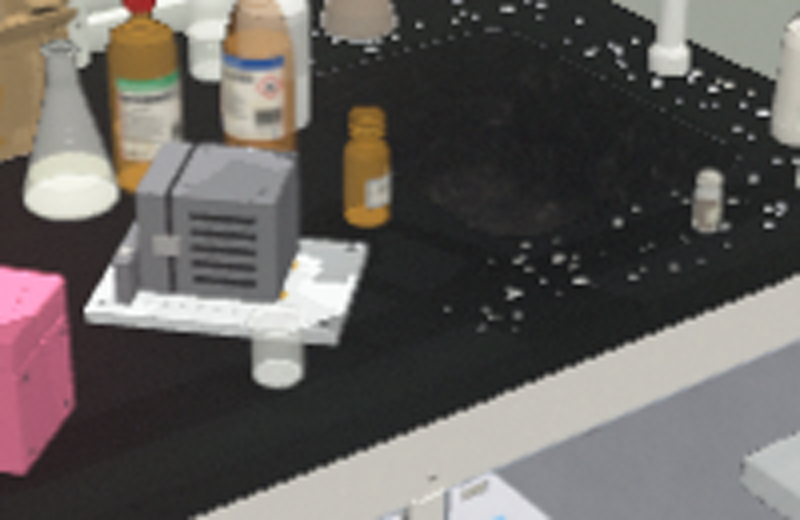

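View pics/side27.png

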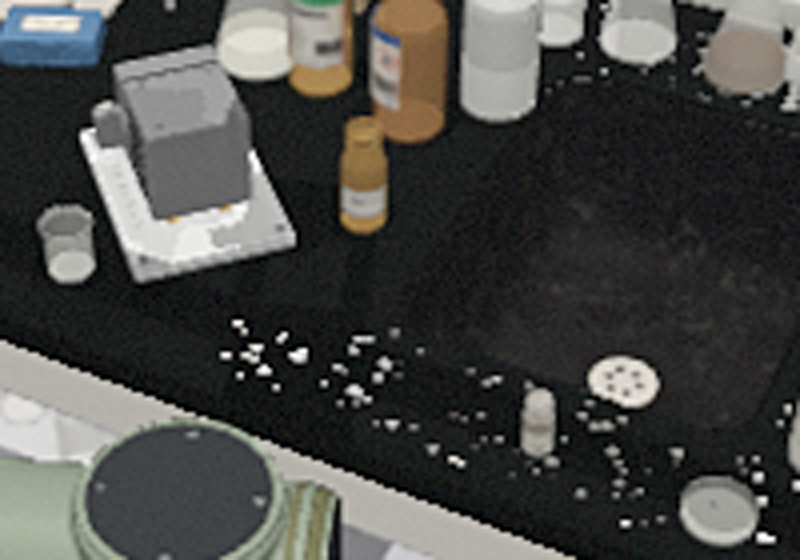

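Call:
servo_tool:
  targets:
    - {"hand": 0.06, "translation": [0.03, 0, 0], "turn": 0}
    - {"hand": 0.06, "translation": [0.06, 0, 0], "turn": 0}
    - {"hand": 0.06, "translation": [0.09, 0, 0], "turn": 0}
    - {"hand": 0.06, "translation": [0.12, 0, 0], "turn": 0}
    - {"hand": 0.06, "translation": [0.15, 0, 0], "turn": 0}
    - {"hand": 0.06, "translation": [0.15, 0, 0], "turn": 0}
    - {"hand": 0.06, "translation": [0.15, 0, 0], "turn": 0}

```text
t: 25.9
tcp_pos: [0.6097, 0.383, 0.2736]
orientation: [0.005, 0.919, 0.392, -0.024]
contact_force: [-0.4, -0.5, 1.3]
opening: 0.7
```

```bash
python3 look.py 28 wrist; python3 - <<'E'
from h import *
m=np.load("m_wrist27.npy",allow_pickle=True).item();p=np.load("dock.npy");c,s=np.cos(p[2]),np.sin(p[2])
w=lambda *a:(np.array(a)+.5)/1.5625-.5
for z,pts in((.114,w((313,162),(475,162),(303,2),(485,2))),(.014,w((298,221),(482,221)))):
    P=unproj(m,pts,z)-np.r_[p[:2],0];print(np.c_[c*P[:,0]+s*P[:,1],-s*P[:,0]+c*P[:,1]].round(4))
E
```

```text
25.9 dock 0.1473 -0.0061 z 0.2736 yaw 0.8068893344216388 op 0.7
F dock -0.62 -0.06 1.27
[[ 0.0572  0.0434]
 [ 0.0571 -0.0525]
 [ 0.14    0.0437]
 [ 0.1398 -0.0534]]
[[-0.0003  0.0748]
 [-0.0003 -0.0751]]
```

View pics/wrist28.png

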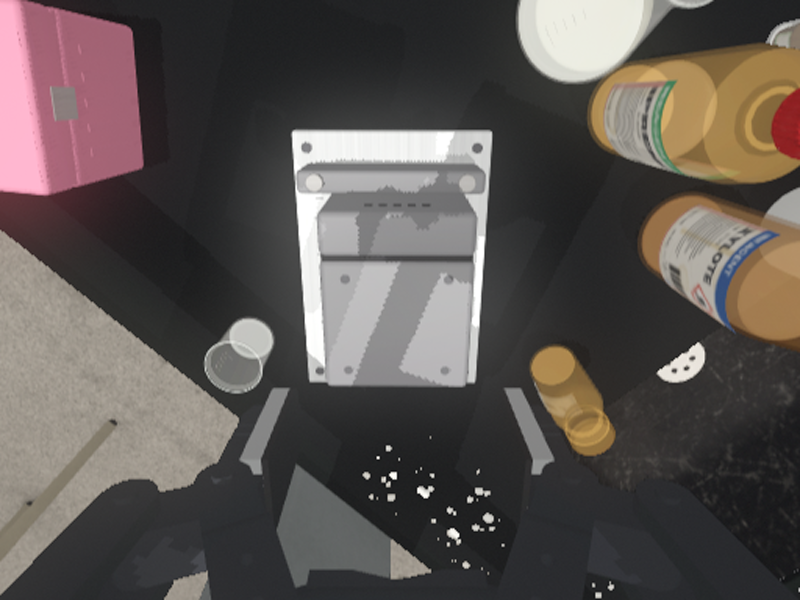

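```bash
python3 - <<'E'
from h import *
m=np.load("m_wrist28.npy",allow_pickle=True).item();p=np.load("dock.npy");c,s=np.cos(p[2]),np.sin(p[2])
w=lambda *a:(np.array(a)+.5)/1.5625-.5
for n,z,pts in(("stop back/front",.058,w((300,167),(484,166),(297,193),(486,192),(330,193),(470,192))),("packtop",.114,w((320,211),(475,211),(327,386),(470,386))),("plate",.014,w((293,130),(491,130),(309,383)))):
    P=unproj(m,pts,z)-np.r_[p[:2],0];print(n,np.c_[c*P[:,0]+s*P[:,1],-s*P[:,0]+c*P[:,1]].round(4).tolist())
g=cv2.imread("pics/wrist28r.png")[95:145,185:320];cv2.imwrite("pics/z28.png",cv2.resize(g,None,fx=5.5,fy=5.5,interpolation=cv2.INTER_CUBIC))
E
```

```text
stop back/front [[0.1942, 0.0611], [0.1948, -0.0632], [0.1767, 0.0644], [0.1774, -0.0656], [0.1767, 0.0416], [0.1774, -0.0547]]
packtop [[0.1761, 0.0402], [0.1761, -0.0507], [0.0572, 0.0423], [0.0577, -0.054]]
plate [[0.2153, 0.0729], [0.2151, -0.0736], [-0.0008, 0.0751]]
```

View pics/z28.png

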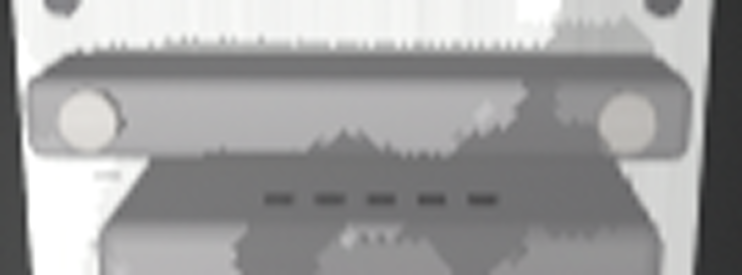

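```bash
python3 -c "
from workcell import job
print(job.close_job())"
```

```text
the job is handed in; nothing more can be done
None
```

The pack is lying flat on the plate against the end stop and, as far as I can measure, the connector bar is fully in. I handed the job in after about 26 s of the 67 s. It reports no verdict, so the result comes from my own checks.

**What I did**
- I slid the pack square onto the plate's front edge with two spread fingers, at about 2 N, reaching 5 N at the edge.
- I tipped it in an arc with 1–2 N once it had started to turn, and it fell by itself just past 45 degrees. It came to lie with about 44 mm hanging over the front edge.
- I pushed it along the plate until the bar gave at 7–8 N. I stopped when the force reached about 13–14 N with no further movement.
- I then backed the arm off and raised it clear.

**Last checks**
- The pack's end measures 176–177 mm from the front edge and the stop's face about 177 mm. No gap shows in the close-up.
- The pack's centre is about 117 mm in from the front edge, about 5 mm right of the middle line, and straight.
- The bar's travel was not read directly. I judged it from the closed gap, a push of roughly 6.5–9 mm after first contact, and the hard stop.
- The robot was clear of everything, with the fingers about 0.27 m above the worktop.
- The amber bottle, beaker and vial look unmoved; I compared them by eye and did not measure their positions. The dish was out of the way of the work and looked unmoved whenever it was in view.

**What went wrong or disagreed**
- At the start of the push along the plate, the finger or gripper housing pressed up against the pack with 6.6 N. I backed off and pushed about 8 mm higher.
- The first estimate of the plate's direction, from the fixed cameras, was off by 0.05 rad. I used the wrist camera's value.

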